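# Fit the last wheel of the wooden wagon and lock it with its push-on axle cap

## Robot

A 7-joint arm with a two-finger parallel gripper is mounted at the origin on the work surface. World frame = base frame: x ahead of the robot, y to its left, z up, the work surface at z = 0. Lengths are in m, angles in rad, forces in N, time in s.
With the tool pointing down it reaches from about 0.4 to 0.875 m from the base axis. Payload 19.3 kg.
Tool frame: the origin (TCP) lies at the very end of the fingers, on their centre line; the grasp point (between the pads) lies 19 mm behind it (bot.pinch_z is the distance from the TCP to the grasp point, in m); y points along the fingers, x is the direction in which the jaws open and shut, and the axes are right-handed (so a half turn about y gives the same grasp; the last joint's range is limited). The gripper opens to 85 mm and grips with 20 to 120 N. Pads are 22 mm wide; open, the fingers measure 114 mm over their backs; the gripper's body (76 mm by 85 mm) begins 54 mm behind the grasp point. The pads swing forward as they close: fully open they stand 13 mm farther back than shut.
Start: joints at [1.098, 0.521, -0.036, 1.599, 0.021, 1.021, -0.113], TCP at [0.245, -0.575, 0.231] pointing down, gripper open.
Joint ranges: [-2.91, 2.91], [-0.3, 2.13], [-1.5, 1.42], [0.17, 2.43], [-1.26, 4.41], [0.16, 1.93], [-2.52, 2.52]. Speed limits (rad/s): [1.89, 1.89, 2.39, 2.39, 3.01, 3.01, 3.01].

## Interface

Orientations are given as [roll, pitch, yaw] about the fixed x, y, z axes, in that order (R = Rz(yaw) Ry(pitch) Rx(roll)).
In Python, from workcell import bot gives the robot as it stands. The module is installed in compiled form; this text tells all that it offers.
- The arm moves only by the tool arm_command, never from a script. Its argument "moves" is a list of rows, each an object of numbers: "rx", "ry", "rz": the turn, a rotation vector about the tool's x, y, z in rad; "x", "y", "z": the shift along the tool's x, y, z in cm; "gripper": the opening, from -1 (shut) to 1 (fully open). In form: [{"rx": .., "ry": .., "rz": .., "x": .., "y": .., "z": .., "gripper": ..}, ...]. A call has 1 to 5 rows; each row is the pose to reach, as a shift and turn from the pose commanded when the call began, along the tool's axes at that moment; what a row does not reach only later rows make up. A row lasts 1/12 s, in which the tool goes at most 41.7 mm and 7.16 degrees, less where a joint would pass 70% of its speed; a pose out of reach is approached as far as the arm can. A call with a gripper value outside its range is refused whole. The fingers move at their own pace and stop on an object; "squeeze" is the grip in N (left out, the last holds). Time passes only in rows, so rows that repeat a pose let the fingers close. It gives the time, the measured TCP pose, the force and the opening at its end, in the units of the state.
- bot.observe(): the state, without advancing time (a new reading comes with each control period).
- bot.grab_frame(name): name is "side" or "top" or "wrist"; returns (picture, depth): 384x512x3 uint8, red, green, blue; 384x512 float32, m along the optical axis (not along the pixel's ray), 0 where there is no reading.
- bot.camera_model(name): a dict with "vfov" (degrees; the focal length in pixels is half the picture's height over the tangent of half this angle, whatever the lens; pixels are square), "cx", "cy" (the principal point, pixels), "extrinsics" (4x4, takes a point from camera to world coordinates); the wrist camera has in their place "mount" (4x4, takes a point from camera to tool coordinates, whose origin is the TCP and whose axes are the tool frame's). Camera axes: x right, y down, z forward; pixel columns grow to the right and rows downward; lengths in m; the calibration is good to about 2 mm. A picture is of the moment at which its call begins: read the wrist's pose just before it. camera_model takes no time and is no camera call.
- bot.job_done(): hands the job in, once; it reports no verdict.
Trained networks look in the newest picture that a camera, given by its name, has taken for a name from the list of things; names that differ only in an ending like _2 or _b are one class to them, and where a whole thing is asked for, a point or a joint stands for the part that bears it (a point fixed in the world has none). Each returns a list of dicts, best first, with "p" (0 to 1); they miss things now and then, are a little off and sometimes report something else, mostly with a low value. They report only what shows in the picture. A call takes as long as a camera call.
- bot.spot_in(name, camera): "box" ([left, top, right, bottom] in pixels, round what is visible of it).
- bot.masks_of(name, camera): "mask" (384x512 bool, what is visible of it) and "box" ([left, top, right, bottom] in pixels, round what is visible of it).
The state is a dict: "clock": time; "qpos": joint angles; "qd": joint speeds; "joint_efforts": joint torques, N m; "position": TCP position; "tool_rot": TCP orientation; "force": force on the tool from outside, world axes, zero at the start; "moment": the same for the moment, N m; "grip_width": finger opening in m.
Only numpy, scipy, OpenCV 4.12 (cv2) and the standard library are available. Lean on these libraries where they do the work, as an engineer would, in place of code of your own. Each camera call takes 0.05 s, during which the arm holds its last target.

## Task

The little wooden wagon lies on its side and one axle still has no wheel. Slide the loose wheel down that axle until its hub sits on the washer, then set the push-on cap that fits (the larger one, open side down) squarely on the axle end and press it straight down past the bite of its teeth until it is home against the hub with a firm push of about 15 N: over 22 N cracks the plastic hub, and a cap that will not start at 18 N is off centre and must be re-centred, not forced. Then let go, and leave the bottles and the small cap where they stand.

Things in the scene. Friction and masses are not known exactly. Their poses are not given: they have to be found in the camera images.
- wagon: Plywood wagon on its side on a grey board (160 x 280 mm, 6 to 22 mm thick, varies), fixed. Origin: on the board's top, under the bare axle; z up along the axles; +y to the second axle 150 mm away, whose wheel and cap are on. The box is 246 mm long (y -48 to 198 mm), lies 26 to 110 mm to the +x side of the axles, upper side at z 148 mm. A wooden block 42 x 32 mm carries the axle, top at 148 mm.
- axle_seat (a point): Centre of the upper face of the steel washer (22 mm across) round the bare axle, on which the wheel's hub must sit: 152 mm above the wagon's origin. z points up along the axle.
- axle_tip (a point): Centre of the upper end of the bare plain steel axle, 38 mm above axle_seat. The axle is 10 mm thick; its last 5.5 mm taper to a flat end 7.6 mm across. With the wheel on, 12 mm stand out above the hub.
- wheel: Loose wheel lying flat: wooden disc with black tyre, 66 mm across, tyre from 4 to 22 mm above its underside, grey plastic hub 28 mm across and 26 mm long overall with a 12 mm through bore. Both sides are alike. Origin: centre of the hub's lower face, z along its axis (up). 70 to 120 g.
- wheel_face (a point): Centre of the hub's upper face, 26 mm above the wheel's origin; the cap's rim must end up against it. z up.
- cap: Push-on axle cap (capped push nut), the larger of two: bright steel, closed flat-domed top, 24 mm across, 16 mm high, standing open side down, 24 g. Origin: centre of its rim (underside), z up to the dome. Inside, 3 mm above the rim, four spring teeth leave an 8.6 mm opening which the axle must force apart; 13 mm of room from rim to roof.
- small_cap: A smaller cap of the same shape, 16 mm across and 10 mm high, for a thinner axle; not used. Origin: centre of its rim.
- spray_a: Amber spray bottle with white pump, 33 mm across, 112 mm high, standing. Bystander. Origin: centre of its underside.
- spray_b: Second amber spray bottle, the same. Bystander.
- dropper_a: Small amber bottle with black cap, 25 mm across, 65 mm high, standing. Bystander. Origin: centre of its underside.
- dropper_b: Second small amber bottle. Bystander.
- dropper_c: Third small amber bottle. Bystander.
- cap_top (a point): Centre of the cap's closed top, 16 mm above its rim. Centred, the cap starts over the axle's taper with 8 to 12 N and slides on with 5 to 8 N, then grips where it stands; set about 2 mm or more off centre its teeth can catch on the flat axle end and bend. From first touch of the teeth to home is about 8 mm; home is felt as a sudden stiff rise of the force beyond that.

How it is judged:
On the way, in this order (a step that is already met when the one before it is completed fails the run):
1. the wheel sits on the axle, its hub down on the washer (horizontal distance between wheel and axle_seat below 0.003 m and z of wheel in the frame of axle_seat between -0.002 and 0.002 m and angle between wheel's own z axis and vertical below 0.09 rad), for 0.2 s.
2. the cap is pressed home: its rim bears on the hub with at least 10 N (horizontal distance between cap and axle_tip below 0.003 m and z of cap in the frame of wheel_face below 0.0015 m and contact force between cap and wheel above 10 N), for 0.1 s.
At the end, for the whole second after the job is handed in: The wheel sits on the bare axle with its hub on the washer (within 2 mm in height, 3 mm off centre, 5 degrees); the larger cap sits straight on the axle end (within 3 mm of its centre, 6 degrees) with its rim within 1.5 mm of the hub's upper face; both are at rest and released (all of step 1 and horizontal distance between cap and axle_tip below 0.003 m and z of cap in the frame of wheel_face between -0.0015 and 0.0015 m and angle between the z axis of cap and the z axis of axle_tip, either way round below 0.1 rad and linear speed of each of cap, wheel below 0.02 m/s); the robot touches nothing.
It fails at once if the cap is pressed against the hub with more than 22 N (contact force between cap and wheel above 22 N).
It fails at once if the cap is forced on the axle with more than 18 N (its teeth bend) (contact force between cap and wagon above 18 N).
It fails at once if a bottle or the small cap is moved by more than 30 mm (distance of any of spray_a, spray_b, dropper_a, dropper_b, dropper_c, small_cap from where it was at the start of the episode above 0.03 m).
It also fails if it takes over 67 s, if anything falls off the work surface, if the arm or the gripper's body presses on something with over 40 N, if the wrist force passes 120 N, or if a joint passes its speed limit or range.

## Working session

There is one attempt and no reset: what is moved stays moved. The work goes in short steps, Python scripts to look and compute and a tool call to move; the robot and the scene stay as the last step left them, time stands still between calls to the robot, and variables do not carry over. Pictures are saved under pics/ and viewed, and the job is handed in when it is done.

Besides the shell and the picture viewer there is one more tool, called after "Emit:" by a JSON object that holds its "op" and its "data", one argument or row to a line. arm_command: Moves the arm, as the interface text tells. Its arguments: {"type":"object","properties":{"moves":{"type":"array"},"squeeze":{"type":"number"}},"required":["moves"]}

```bash
mkdir -p pics; cat > h.py <<'E'
import numpy as np, cv2
from scipy.spatial.transform import Rotation as R
from workcell import bot
def tool():
    s=bot.observe(); T=np.eye(4); T[:3,3]=s["position"]; 
    T[:3,:3]=R.from_euler('xyz',s["tool_rot"]).as_matrix(); return T
def grab(n):
    T=tool(); m=bot.camera_model(n); 
    p,d=bot.grab_frame(n)
    E=np.array(m["extrinsics"]) if "extrinsics" in m else T@np.array(m["mount"])
    f=p.shape[0]/2/np.tan(np.radians(m["vfov"])/2)
    return p,d,E,f,m["cx"],m["cy"]
def cloud(d,E,f,cx,cy):
    v,u=np.mgrid[:d.shape[0],:d.shape[1]]
    P=np.stack([(u-cx)/f*d,(v-cy)/f*d,d],-1)
    return P@E[:3,:3].T+E[:3,3]
def save(n,p): cv2.imwrite(n,p[...,::-1])
E
cat > a.py <<'E'
from h import *
s=bot.observe(); print({k:np.round(v,3) for k,v in s.items()})
print(bot.pinch_z)
for n in ["side","top","wrist"]:
    p,d,E,f,cx,cy=grab(n); save(f"pics/{n}0.png",p); np.savez(f"{n}0.npz",p=p,d=d,E=E,f=f,cx=cx,cy=cy)
    m=bot.camera_model(n); print(n,f,cx,cy,np.round(E,3).tolist(), [k for k in m])
    W=cloud(d,E,f,cx,cy)
    if n!="wrist":
      for o in ["wagon","wheel","cap","small_cap","spray_a","dropper_a"]:
        for r in bot.masks_of(o,n):
          if r["p"]>.2:
            q=W[r["mask"]&(d>0)]
            print(o,round(r["p"],2),np.round(r["box"]),np.round(np.median(q,0),3) if len(q) else None, np.round(np.percentile(q,[2,98],axis=0),3).tolist() if len(q) else None)
E
python3 a.py
```

```text
{'clock': np.float64(0.0), 'qpos': array([ 1.098,  0.522, -0.036,  1.6  ,  0.021,  1.021, -0.113]), 'qd': array([ 0.   , -0.   ,  0.001,  0.   , -0.   ,  0.001, -0.001]), 'joint_efforts': array([-2.0000e-03, -9.2712e+01,  1.9790e+00, -3.6993e+01,  1.8000e-02,
        8.0000e-03, -0.0000e+00]), 'position': array([ 0.245, -0.575,  0.231]), 'tool_rot': array([-1.571e+00,  1.000e-03, -1.168e+00]), 'force': array([-0.91 , -0.787,  0.246]), 'moment': array([ 0.014, -0.064,  0.043]), 'grip_width': np.float64(0.085)}
0.0187
side 430.90834768822566 258.6450800649744 192.97572707458116 [[0.997, -0.065, 0.048, 0.525], [-0.08, -0.691, 0.719, -0.83], [-0.014, -0.72, -0.694, 0.777], [0.0, 0.0, 0.0, 1.0]] ['vfov', 'cx', 'cy', 'extrinsics']
wagon 0.91 [212.  81. 299. 196.] [0.58  0.046 0.11 ] [[0.489, -0.016, 0.005], [0.674, 0.23, 0.186]]
wheel 0.81 [193. 264. 228. 294.] [ 0.455 -0.296  0.02 ] [[0.425, -0.321, 0.002], [0.484, -0.26, 0.028]]
wheel 0.49 [318. 171. 332. 210.] [ 0.732 -0.093  0.057] [[0.719, -0.1, 0.005], [0.749, -0.08, 0.112]]
cap 0.31 [171. 306. 189. 338.] [ 0.401 -0.399  0.042] [[0.3
[... 1665 characters left out ...]
.29   0.02 ] [[0.423, -0.318, 0.009], [0.483, -0.26, 0.028]]
spray_a 0.52 [246. 222. 260. 237.] [ 0.453 -0.118  0.072] [[0.441, -0.131, 0.026], [0.47, -0.104, 0.114]]
dropper_a 0.67 [291. 124. 301. 138.] [ 0.707 -0.232  0.046] [[0.701, -0.243, 0.014], [0.719, -0.223, 0.066]]
dropper_a 0.58 [357. 254. 367. 262.] [ 0.396 -0.387  0.047] [[0.386, -0.4, 0.005], [0.408, -0.38, 0.067]]
dropper_a 0.44 [267. 124. 272. 135.] [ 0.712 -0.166  0.046] [[0.706, -0.177, 0.007], [0.725, -0.154, 0.068]]
wrist 314.98778959797494 253.07963772963316 190.62723616243414 [[0.393, -0.87, -0.298, 0.32], [-0.919, -0.372, -0.127, -0.542], [-0.0, 0.324, -0.946, 0.374], [0.0, 0.0, 0.0, 1.0]] ['vfov', 'cx', 'cy', 'mount']
```

View pictures.

View pics/side0.png

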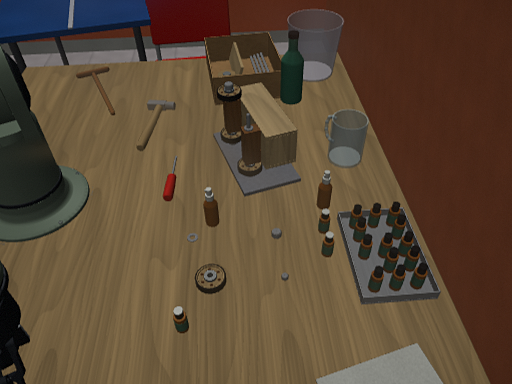

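View pics/top0.png

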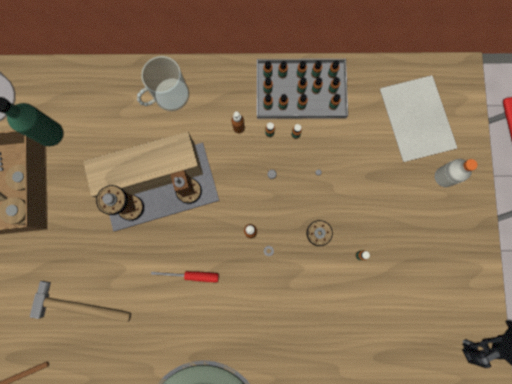

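View pics/wrist0.png

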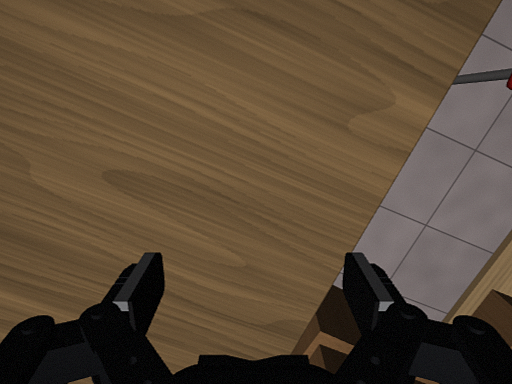

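```bash
cat > b.py <<'E'
from h import *
for n in ["top","side"]:
    z=np.load(n+"0.npz"); W=cloud(z["d"],z["E"],z["f"],z["cx"],z["cy"]); ok=z["d"]>0
    b=(W[...,0]>.48)&(W[...,0]<.68)&(W[...,1]>-.06)&(W[...,1]<.25)&ok
    q=W[b]; h,e=np.histogram(q[:,2],bins=np.arange(0,.24,.004)); print(n,[(round(a,3),int(c)) for a,c in zip(e,h) if c>3])
    p=z["p"]; 
    x0,y0=(70,120) if n=="top" else (190,60)
    c=cv2.resize(p[y0:y0+130,x0:x0+160],None,fx=5,fy=4.6 if 0 else 4.6); c=cv2.resize(p[y0:y0+120,x0:x0+160],None,fx=5,fy=5,interpolation=cv2.INTER_CUBIC); save(f"pics/{n}_crop.png",c)
    hi=b&(W[...,2]>.165)
    v,u=np.nonzero(hi)
    k,l=cv2.connectedComponents(hi.astype(np.uint8))
    for i in range(1,k):
        m=l==i; print(i,m.sum(),np.round(np.c_[W[m].min(0),W[m].max(0),np.median(W[m],0)].T,4).tolist(), np.round([np.nonzero(m)[1].mean(),np.nonzero(m)[0].mean()],1))
E
python3 b.py
```

```text
top [(np.float64(0.0), 807), (np.float64(0.004), 256), (np.float64(0.008), 1328), (np.float64(0.012), 508), (np.float64(0.016), 9), (np.float64(0.028), 6), (np.float64(0.032), 18), (np.float64(0.036), 18), (np.float64(0.04), 76), (np.float64(0.044), 290), (np.float64(0.048), 154), (np.float64(0.052), 13), (np.float64(0.056), 24), (np.float64(0.06), 42), (np.float64(0.064), 44), (np.float64(0.068), 42), (np.float64(0.072), 39), (np.float64(0.076), 47), (np.float64(0.08), 43), (np.float64(0.084), 42), (np.float64(0.088), 55), (np.float64(0.092), 42), (np.float64(0.096), 44), (np.float64(0.1), 48), (np.float64(0.104), 44), (np.float64(0.108), 45), (np.float64(0.112), 46), (np.float64(0.116), 36), (np.float64(0.12), 48), (np.float64(0.124), 35), (np.float64(0.128), 41), (np.float64(0.132), 46), (np.float64(0.136), 40), (np.float64(0.14), 40), (np.float64(0.144), 45), (np.float64(0.148), 43), (np.float64(0.152), 248), (np.float64(0.156), 2888), (np.float64(0.16), 929), (np.float64(0.164), 22), (np.float64(0.168), 15), (np.float64(0.172), 17), (np.float64(0.176), 81), (np.float64(0.18), 37
[... 1101 characters left out ...]
 (np.float64(0.128), 110), (np.float64(0.132), 107), (np.float64(0.136), 75), (np.float64(0.14), 128), (np.float64(0.144), 105), (np.float64(0.148), 116), (np.float64(0.152), 114), (np.float64(0.156), 1056), (np.float64(0.16), 735), (np.float64(0.164), 22), (np.float64(0.168), 25), (np.float64(0.172), 43), (np.float64(0.176), 31), (np.float64(0.18), 112), (np.float64(0.184), 117), (np.float64(0.188), 22), (np.float64(0.192), 23), (np.float64(0.196), 16), (np.float64(0.2), 21), (np.float64(0.204), 29)]
1 390 [[0.4864, 0.1488, 0.168], [0.5506, 0.2145, 0.2077], [0.5179, 0.1726, 0.1841]] [228.7  91.7]
2 61 [[0.5528, 0.0316, 0.1651], [0.5692, 0.0446, 0.2031], [0.56, 0.0377, 0.1835]] [247.7 120.5]
```

View pics/top_crop.png

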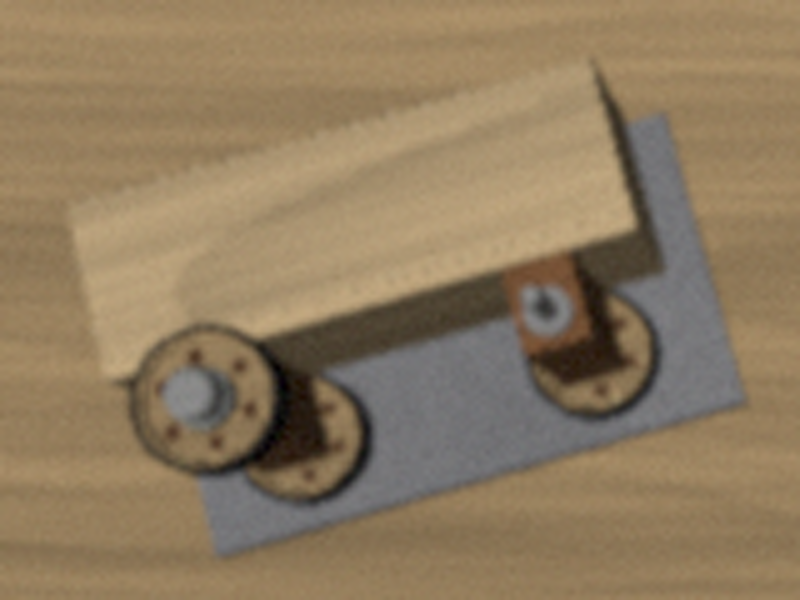

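View pics/side_crop.png

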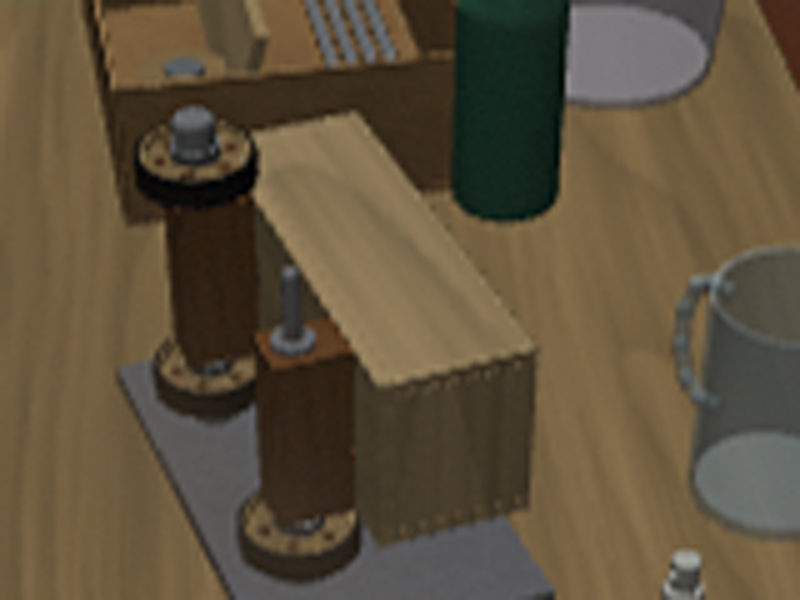

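```bash
cat > go.py <<'E'
import sys
from h import *
# target x y z yaw
x,y,z,yaw=map(float,sys.argv[1:5])
T=tool(); G=np.eye(4); G[:3,3]=x,y,z; G[:3,:3]=R.from_euler('xyz',[-np.pi/2,0,yaw]).as_matrix()
D=np.linalg.inv(T)@G
print("shift cm",np.round(D[:3,3]*100,2),"rot",np.round(R.from_matrix(D[:3,:3]).as_rotvec(),4), "dist",round(np.linalg.norm(D[:3,3]),3))
s=bot.observe(); print(round(float(s["clock"]),2),np.round(s["force"],2),np.round(s["position"],4),np.round(s["tool_rot"],4))
E
python3 go.py 0.454 -0.289 0.13 0
```

```text
shift cm [-18.11  10.13  30.44] rot [-0.    -1.168 -0.   ] dist 0.368
0.75 [ 0.26  0.53 -0.55] [ 0.245  -0.575   0.2313] [-1.5708e+00  1.0000e-04 -1.1680e+00]
```

Emit:
{"op": "arm_command", "data": {
  "moves": [
    {"ry":-0.12,"x":-2,"y":0.5,"z":3.1},
    {"ry":-0.24,"x":-4,"y":1,"z":6.2},
    {"ry":-0.36,"x":-6,"y":2,"z":9.3},
    {"ry":-0.48,"x":-8,"y":3,"z":12.4},
    {"ry":-0.6,"x":-10,"y":4,"z":15.5}
  ]
}}

```text
invalid input at $.moves[0]: expected keys rx, ry, rz, x, y, z, gripper
```

```bash
python3 go.py 0.454 -0.289 0.13 0
```

```text
shift cm [-18.11  10.13  30.44] rot [-0.    -1.168 -0.   ] dist 0.368
0.75 [ 0.26  0.53 -0.55] [ 0.245  -0.575   0.2313] [-1.5708e+00  1.0000e-04 -1.1680e+00]
```

All keys are required.

Emit:
{"op": "arm_command", "data": {
  "moves": [
    {"rx":0,"ry":-0.12,"rz":0,"x":-2,"y":0.5,"z":3.1,"gripper":1},
    {"rx":0,"ry":-0.24,"rz":0,"x":-4,"y":1,"z":6.2,"gripper":1},
    {"rx":0,"ry":-0.36,"rz":0,"x":-6,"y":2,"z":9.3,"gripper":1},
    {"rx":0,"ry":-0.48,"rz":0,"x":-8,"y":3,"z":12.4,"gripper":1},
    {"rx":0,"ry":-0.6,"rz":0,"x":-10,"y":4,"z":15.5,"gripper":1}
  ]
}}

```text
clock: 1.17
position: [0.3491, -0.4208, 0.1912]
tool_rot: [-1.571, -0.001, -0.562]
force: [0.7, -1.4, -0.1]
grip_width: 0.0855
```

```bash
python3 go.py 0.454 -0.289 0.13 0
```

```text
shift cm [ 1.85  6.12 16.74] rot [ 4.000e-04 -5.622e-01  6.000e-04] dist 0.179
1.17 [ 0.75 -1.39 -0.09] [ 0.3491 -0.4208  0.1912] [-1.571e+00 -7.000e-04 -5.622e-01]
```

Emit:
{"op": "arm_command", "data": {
  "moves": [
    {"rx":0,"ry":-0.11,"rz":0,"x":0.4,"y":0.5,"z":3.3,"gripper":1},
    {"rx":0,"ry":-0.22,"rz":0,"x":0.8,"y":1.5,"z":6.6,"gripper":1},
    {"rx":0,"ry":-0.34,"rz":0,"x":1.2,"y":3,"z":10,"gripper":1},
    {"rx":0,"ry":-0.45,"rz":0,"x":1.6,"y":4.5,"z":13.4,"gripper":1},
    {"rx":0,"ry":-0.562,"rz":0,"x":1.85,"y":6.1,"z":16.7,"gripper":1}
  ]
}}

```text
clock: 1.58
position: [0.4551, -0.2901, 0.1301]
tool_rot: [-1.571, -0.001, -0.001]
force: [0.3, 0.2, -0.1]
grip_width: 0.0851
```

Emit:
{"op": "arm_command", "data": {
  "moves": [
    {"rx":0,"ry":0,"rz":0,"x":0,"y":0,"z":0,"gripper":1}
  ]
}}

```text
clock: 1.67
position: [0.4569, -0.2851, 0.1281]
tool_rot: [-1.567, 0.0, 0.009]
force: [0.0, 1.4, 1.2]
grip_width: 0.0855
```

```bash
cat > w.py <<'E'
import sys
from h import *
n=sys.argv[1]
p,d,E,f,cx,cy=grab("wrist"); save(f"pics/{n}.png",p); np.savez(f"{n}.npz",p=p,d=d,E=E,f=f,cx=cx,cy=cy,T=tool())
E
python3 w.py w1; python3 go.py 0.454 -0.289 0.13 0
```

```text
shift cm [-0.13 -0.09 -0.09] rot [-0.0024  0.0008 -0.0008] dist 0.002
1.72 [-0.78 -0.72  0.39] [ 0.4553 -0.2881  0.1291] [-1.5684e+00  8.0000e-04  8.0000e-04]
```

View pics/w1.png

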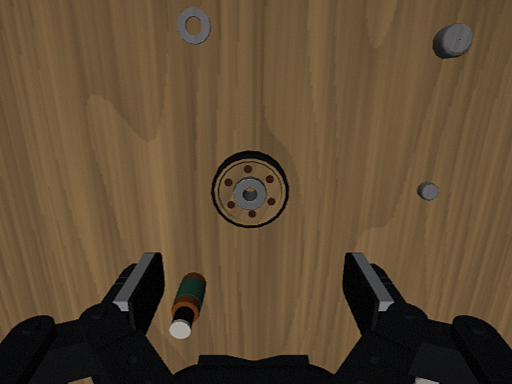

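```bash
cat > c.py <<'E'
from h import *
z=np.load("w1.npz"); W=cloud(z["d"],z["E"],z["f"],z["cx"],z["cy"]); T=z["T"]
c=cv2.resize(z["p"][140:240,200:300],None,fx=6,fy=6,interpolation=cv2.INTER_CUBIC); save("pics/w1c.png",c)
print("table z",np.median(W[20:150,100:170,2]))
def px2w(u,v,zz):
    r=z["E"][:3,:3]@np.array([(u-z["cx"])/z["f"],(v-z["cy"])/z["f"],1]); o=z["E"][:3,3]; return o+r*(zz-o[2])/r[2]
sl=np.s_[140:240,200:300]
for lo,hi in [(.023,.035),(.0185,.0235),(.018,.04)]:
    m=(W[...,2]>lo)&(W[...,2]<hi); mm=np.zeros_like(m); mm[sl]=m[sl]
    q=W[mm]; print(lo,mm.sum(),q[:,2].mean().round(4),np.round((q.min(0)+q.max(0))/2,4),np.round(q.mean(0),4),np.round(np.ptp(q,0),4))
print("px centre", px2w(249.5,194,.026), T[:3,3])
for o in ["cap","small_cap"]:
    for r in bot.masks_of(o,"wrist")[:4]:
        q=W[r["mask"]]; print(o,round(r["p"],2),np.round(r["box"]),np.round((q.min(0)+q.max(0))/2,4),np.round(np.median(q,0),4))
E
python3 c.py
```

```text
table z 0.00042456049456932043
0.023 831 0.0258 [ 0.4542 -0.2872  0.0257] [ 0.4536 -0.2869  0.0258] [0.0613 0.0626 0.0055]
0.0185 3548 0.0206 [ 0.4531 -0.288   0.021 ] [ 0.4533 -0.2868  0.0206] [0.0653 0.0653 0.005 ]
0.018 4411 0.0215 [ 0.4531 -0.288   0.0232] [ 0.4533 -0.2867  0.0215] [0.0653 0.0653 0.0105]
px centre [ 0.45280214 -0.28814384  0.026     ] [ 0.45525061 -0.28808559  0.12905753]
cap 0.9 [432.  21. 472.  56.] [ 0.5408 -0.1788  0.1352] [ 0.6022 -0.1699  0.0153]
small_cap 0.67 [418. 180. 442. 201.] [ 0.5397 -0.2521  0.1351] [ 0.609  -0.2897  0.0094]
```

View pics/w1c.png

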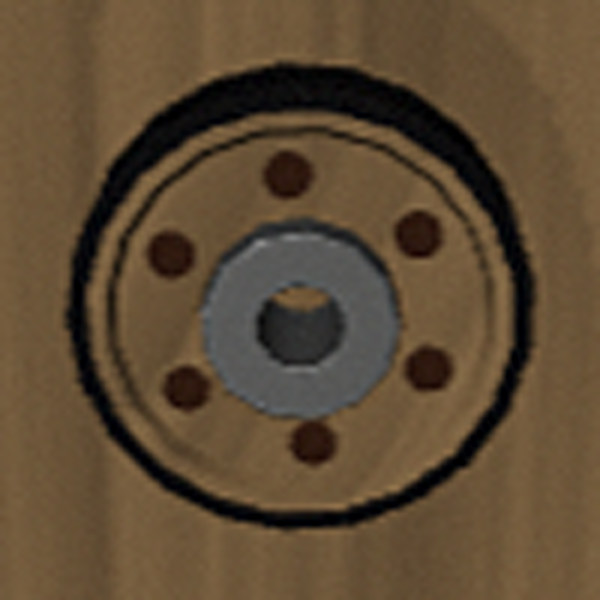

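Emit:
{"op": "arm_command", "data": {
  "moves": [
    {"rx":0,"ry":0,"rz":0,"x":-0.2,"y":3,"z":0,"gripper":1},
    {"rx":0,"ry":0,"rz":0,"x":-0.2,"y":6,"z":0,"gripper":1},
    {"rx":0,"ry":0,"rz":0,"x":-0.2,"y":9,"z":0,"gripper":1},
    {"rx":0,"ry":0,"rz":0,"x":-0.2,"y":11.5,"z":0,"gripper":1},
    {"rx":0,"ry":0,"rz":0,"x":-0.2,"y":12.5,"z":0,"gripper":1}
  ]
}}

```text
clock: 2.23
position: [0.4501, -0.2921, 0.0029]
tool_rot: [-1.57, 0.003, -0.008]
force: [-0.4, -0.7, -0.4]
grip_width: 0.0858
```

```bash
python3 go.py 0.453 -0.288 0.0 0; python3 -c "
from h import *
p,*_=grab('side'); save('pics/s2.png',cv2.resize(p[200:320,130:290],None,fx=5,fy=5))"
```

```text
shift cm [0.29 0.29 0.41] rot [-0.0006 -0.0084 -0.0026] dist 0.006
2.23 [-0.42 -0.7  -0.38] [ 0.4501 -0.2921  0.0029] [-1.5702  0.0026 -0.0084]
```

View pics/s2.png

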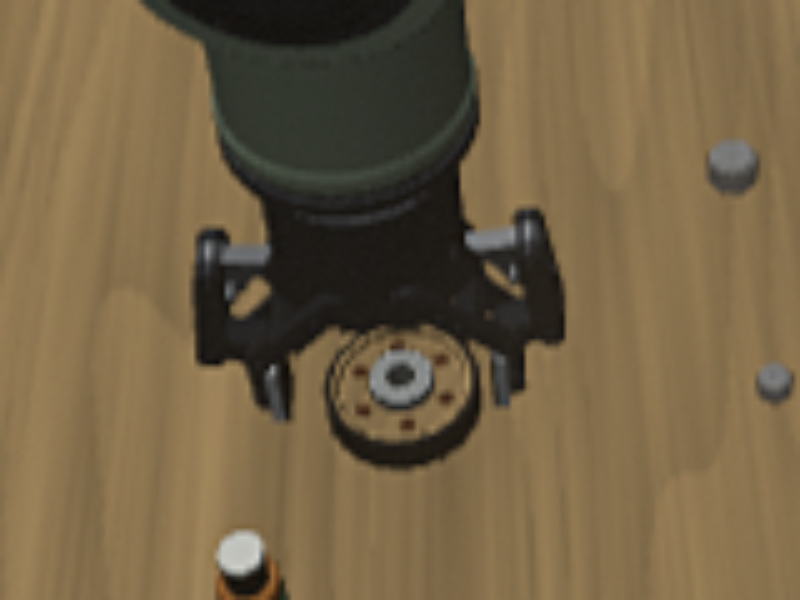

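Emit:
{"op": "arm_command", "data": {
  "moves": [
    {"rx":0,"ry":0,"rz":0,"x":0,"y":0.3,"z":0,"gripper":1},
    {"rx":0,"ry":0,"rz":0,"x":0,"y":0.3,"z":0,"gripper":1},
    {"rx":0,"ry":0,"rz":0,"x":0,"y":0.3,"z":0,"gripper":1}
  ]
}}

```text
clock: 2.53
position: [0.4524, -0.2921, 0.0037]
tool_rot: [-1.572, -0.002, -0.007]
force: [0.0, -0.5, 0.1]
grip_width: 0.0853
```

```bash
python3 go.py 0.453 -0.288 0.0 0
```

```text
shift cm [0.06 0.37 0.41] rot [ 0.0011 -0.0068  0.0016] dist 0.006
2.53 [ 0.05 -0.48  0.13] [ 0.4524 -0.2921  0.0037] [-1.5719 -0.0016 -0.0068]
```

```bash
python3 - <<'E'
from h import *
for i in range(5):
    s=bot.observe(); print(s["clock"],np.round(s["position"],4),np.round(s["tool_rot"],4),np.round(s["force"],1)); bot.grab_frame("wrist")
E
```

```text
2.5333 [ 0.4524 -0.2921  0.0037] [-1.5719 -0.0016 -0.0068] [ 0.  -0.5  0.1]
2.5833 [ 0.4524 -0.292   0.0037] [-1.5719 -0.0017 -0.0066] [-0.   0.3 -0.7]
2.6333 [ 0.4523 -0.292   0.0036] [-1.5718 -0.0016 -0.0066] [ 0.4  0.9 -0. ]
2.6833 [ 0.4523 -0.2919  0.0034] [-1.5717e+00 -1.3000e-03 -6.4000e-03] [-0.3  0.1  0.8]
2.7333 [ 0.4522 -0.2918  0.0032] [-1.5715e+00 -1.1000e-03 -6.3000e-03] [-0.  -0.4  0.7]
```

Emit:
{"op": "arm_command", "data": {
  "moves": [
    {"rx":0,"ry":0,"rz":0,"x":0,"y":0.4,"z":0.3,"gripper":1},
    {"rx":0,"ry":0,"rz":0,"x":0,"y":0.6,"z":0.4,"gripper":1},
    {"rx":0,"ry":0,"rz":0,"x":0,"y":0.6,"z":0.4,"gripper":1},
    {"rx":0,"ry":0,"rz":0,"x":0,"y":0.6,"z":0.4,"gripper":1}
  ]
}}

```text
clock: 3.12
position: [0.4517, -0.2872, -0.0039]
tool_rot: [-1.571, 0.0, -0.006]
force: [-0.4, 0.1, 0.6]
grip_width: 0.0856
```

Emit:
{"op": "arm_command", "data": {
  "moves": [
    {"rx":0,"ry":0,"rz":0,"x":0,"y":0,"z":0,"gripper":0.4},
    {"rx":0,"ry":0,"rz":0,"x":0,"y":0,"z":0,"gripper":0.2},
    {"rx":0,"ry":0,"rz":0,"x":0,"y":0,"z":0,"gripper":0.2},
    {"rx":0,"ry":0,"rz":0,"x":0,"y":0,"z":0,"gripper":0.2},
    {"rx":0,"ry":0,"rz":0,"x":0,"y":0,"z":0,"gripper":0.2}
  ],
  "squeeze": 40
}}

```text
clock: 3.53
position: [0.4519, -0.2875, -0.0033]
tool_rot: [-1.571, -0.0, -0.006]
force: [-2.0, 2.3, 11.0]
grip_width: 0.0646
```

```bash
python3 go.py 0.453 -0.288 0.0 0;python3 w.py w2; python3 -c "
from h import *
p,*_=grab('side'); save('pics/s3.png',cv2.resize(p[200:320,130:290],None,fx=5,fy=5))"
```

```text
shift cm [ 0.11 -0.32 -0.05] rot [ 0.0002 -0.0061  0.0002] dist 0.003
3.53 [-1.96  2.29 10.96] [ 0.4519 -0.2875 -0.0033] [-1.571e+00 -2.000e-04 -6.100e-03]
```

View pics/s3.png

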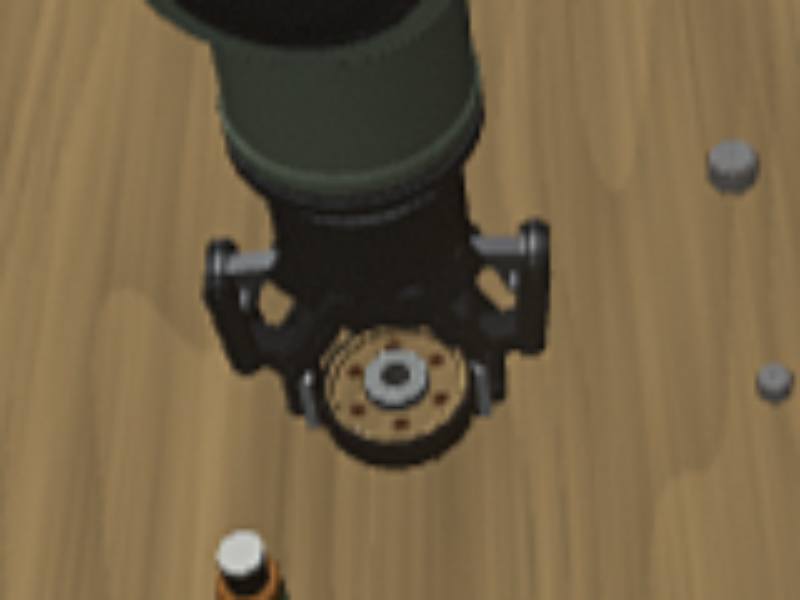

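View pics/w2.png

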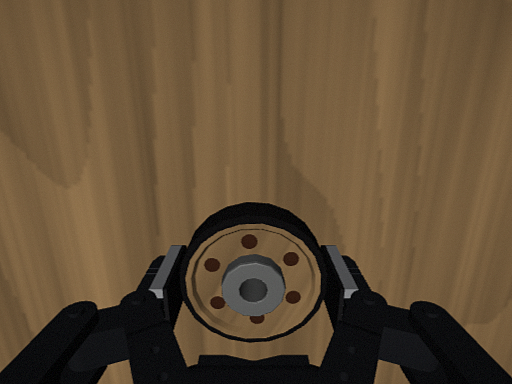

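Emit:
{"op": "arm_command", "data": {
  "moves": [
    {"rx":0,"ry":0,"rz":0,"x":0,"y":-2,"z":0,"gripper":0.2},
    {"rx":0,"ry":0,"rz":0,"x":0,"y":-6,"z":0,"gripper":0.2},
    {"rx":0,"ry":0,"rz":0,"x":0,"y":-10,"z":0,"gripper":0.2},
    {"rx":0,"ry":0,"rz":0,"x":0,"y":-14,"z":0,"gripper":0.2},
    {"rx":0,"ry":0,"rz":0,"x":0,"y":-18,"z":0,"gripper":0.2}
  ]
}}

```text
clock: 4.05
position: [0.4514, -0.2871, 0.1783]
tool_rot: [-1.57, 0.0, -0.006]
force: [0.7, -0.6, -0.8]
grip_width: 0.0646
```

Emit:
{"op": "arm_command", "data": {
  "moves": [
    {"rx":0,"ry":0,"rz":0,"x":0,"y":-3,"z":2,"gripper":0.2},
    {"rx":0,"ry":0,"rz":0,"x":1,"y":-5,"z":5.5,"gripper":0.2},
    {"rx":0,"ry":0,"rz":0,"x":2,"y":-7,"z":9,"gripper":0.2},
    {"rx":0,"ry":0,"rz":0,"x":3,"y":-7.5,"z":12.5,"gripper":0.2},
    {"rx":0,"ry":0,"rz":0,"x":4,"y":-7.5,"z":16,"gripper":0.2}
  ]
}}

```text
clock: 4.47
position: [0.4935, -0.1263, 0.2532]
tool_rot: [-1.572, -0.003, -0.007]
force: [0.5, 0.1, -0.9]
grip_width: 0.0644
```

```bash
python3 go.py 0.558 0.038 0.265 0
```

```text
shift cm [ 6.34 -1.18 16.47] rot [ 0.0011 -0.0068  0.0028] dist 0.177
4.47 [ 0.45  0.1  -0.94] [ 0.4935 -0.1263  0.2532] [-1.5719 -0.0028 -0.0068]
```

Emit:
{"op": "arm_command", "data": {
  "moves": [
    {"rx":0,"ry":0,"rz":0,"x":2,"y":-0.5,"z":2.5,"gripper":0.2},
    {"rx":0,"ry":0,"rz":0,"x":4,"y":-1,"z":5,"gripper":0.2},
    {"rx":0,"ry":-0.007,"rz":0,"x":6.3,"y":-1.2,"z":7,"gripper":0.2},
    {"rx":0,"ry":-0.007,"rz":0,"x":6.3,"y":-1.2,"z":7,"gripper":0.2},
    {"rx":0,"ry":-0.007,"rz":0,"x":6.3,"y":-1.2,"z":7,"gripper":0.2}
  ]
}}

```text
clock: 4.88
position: [0.5567, -0.0567, 0.263]
tool_rot: [-1.57, 0.0, 0.003]
force: [-0.4, -0.7, -1.6]
grip_width: 0.0642
```

```bash
python3 w.py w3; python3 go.py 0.558 0.038 0.265 0; python3 - <<'E'
import numpy as np,cv2
from h import *
z=np.load("w3.npz"); save("pics/w3a.png",cv2.resize(z["p"][0:380,100:420],None,fx=1.56,fy=1.56))
E
```

```text
shift cm [ 0.22 -0.21  9.59] rot [ 0.      0.0016 -0.0008] dist 0.096
4.93 [-0.23  0.04 -0.74] [ 0.556  -0.0579  0.2629] [-1.5708e+00  8.0000e-04  1.6000e-03]
```

View pics/w3.png

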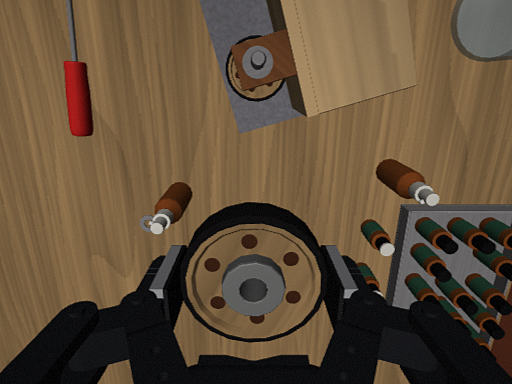

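```bash
python3 - <<'E'
from h import *
z=np.load("w3.npz"); p=z["p"]
a=cv2.resize(p[30:95,225:290],(390,390),interpolation=cv2.INTER_CUBIC)
b=cv2.resize(p[245:325,215:295],(400,400),interpolation=cv2.INTER_CUBIC)
b=cv2.copyMakeBorder(b,0,0,0,0,cv2.BORDER_CONSTANT); a=cv2.resize(a,(400,400)); save("pics/w3b.png",np.hstack([a,b]))
W=cloud(z["d"],z["E"],z["f"],z["cx"],z["cy"])
T=z["T"]; Wt=(W-T[:3,3])@T[:3,:3]
sub=W[30:95,225:290]; m=sub[...,2]>.19; print(m.sum(),np.round(sub[m].mean(0),4),np.round(sub[m].max(0),4), np.argwhere(m).mean(0)[::-1]+[225,30])
w=(sub[...,2]>.155)&(sub[...,2]<.17); 
# wheel in tool frame
s=Wt[200:345,180:330].reshape(-1,3); 
for lo,hi in [(0.0,.045)]:
    h,e=np.histogram(s[:,1],bins=np.arange(-.06,.02,.002)); print([(round(x,3),int(c)) for x,c in zip(e,h) if c>50])
E
```

```text
232 [0.558  0.0395 0.2139] [0.5631 0.045  0.4061] [258.21551724  59.23275862]
[(np.float64(-0.032), 469), (np.float64(-0.03), 1889), (np.float64(-0.028), 889), (np.float64(-0.026), 4800), (np.float64(-0.024), 6187), (np.float64(-0.022), 1005), (np.float64(-0.02), 301), (np.float64(-0.018), 275), (np.float64(-0.016), 257), (np.float64(-0.014), 245), (np.float64(-0.012), 201), (np.float64(-0.01), 89)]
```

View pics/w3b.png

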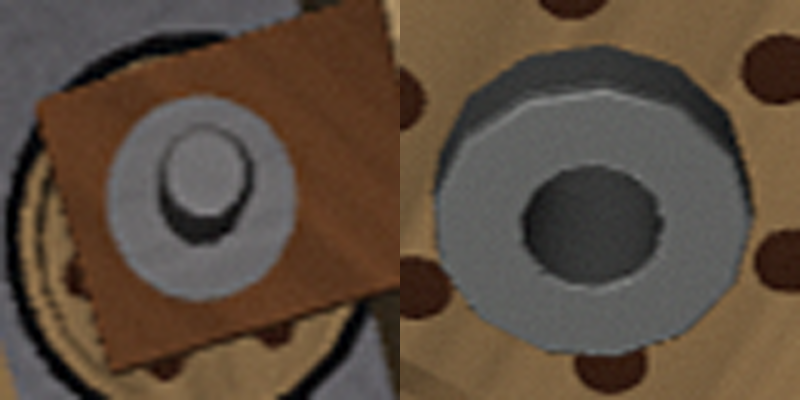

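```bash
cat >> h.py <<'E'
def px2w(z,u,v,zz):
    r=z["E"][:3,:3]@np.array([(u-z["cx"])/z["f"],(v-z["cy"])/z["f"],1]); o=z["E"][:3,3]; return o+r*(zz-o[2])/r[2]
E
python3 - <<'E'
from h import *
z=np.load("w3.npz"); T=z["T"]
W=cloud(z["d"],z["E"],z["f"],z["cx"],z["cy"])
print("tip z",np.median(W[56:60,257:261,2]),"washer z",np.median(W[68:72,255:261,2]),"board",np.median(W[100:120,240:260,2]),"box",np.median(W[40:80,320:380,2]))
tipz=.201
print("tip",px2w(z,257.8,56.8,tipz),"washer",px2w(z,257.3,61.7,tipz-.038))
h=px2w(z,253,289.5,T[2,3]+.0295); print("bore",h,"rel tool",(h-T[:3,3])@T[:3,:3], T[:3,3])
E
```

```text
tip z 0.20160415564318948 washer z 0.16464671685763754 board 0.01176500494680921 box 0.1596648434212913
tip [0.55789431 0.0415513  0.201     ] washer [0.55805465 0.04109144 0.163     ]
bore [ 0.55555533 -0.05683985  0.29242609] rel tool [-0.00043883 -0.02949968  0.00107193] [ 0.55597094 -0.05791221  0.26292609]
```

```bash
python3 - <<'E'
from h import *
for n in ["top","side"]:
    z=np.load(n+"0.npz"); W=cloud(z["d"],z["E"],z["f"],z["cx"],z["cy"])
    b=(W[...,2]>.197)&(abs(W[...,0]-.558)<.015)&(abs(W[...,1]-.04)<.015)
    print(n,b.sum(),np.round(W[b].mean(0),4),np.round(W[b].min(0),4),np.round(W[b].max(0),4),np.argwhere(b)[:,::-1].mean(0))
z=np.load("side0.npz"); print(px2w(z,247.7,114,.201))
# calibrate with wheel: known vs side/top hub
for n in ["top","side"]:
    z=np.load(n+"0.npz"); W=cloud(z["d"],z["E"],z["f"],z["cx"],z["cy"])
    b=(W[...,2]>.0235)&(W[...,2]<.035)&(abs(W[...,0]-.454)<.018)&(abs(W[...,1]+.289)<.018)
    print(n,b.sum(),np.round(W[b].mean(0),4))
    p=z["p"]; c=[cv2.resize(p[y-20:y+20,x-20:x+20],(400,400),interpolation=cv2.INTER_CUBIC) for x,y in ([(180,178),(319,233)] if n=="top" else [(248,116),(210,277)])]
    save(f"pics/{n}z.png",np.hstack(c))
E
```

```text
top 13 [0.557  0.0385 0.2003] [0.5539 0.0351 0.1972] [0.5605 0.0419 0.2045] [176.38461538 179.46153846]
side 12 [0.5598 0.0385 0.2002] [0.5563 0.0348 0.1971] [0.5633 0.0437 0.2031] [247.5 114.5]
[0.56038156 0.03928032 0.201     ]
top 65 [ 0.4523 -0.2896  0.026 ]
side 100 [ 0.4544 -0.29    0.0265]
```

View pics/sidez.png

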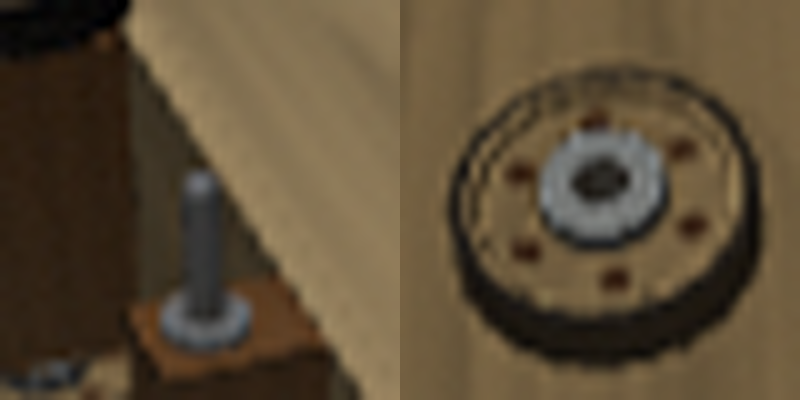

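View pics/topz.png

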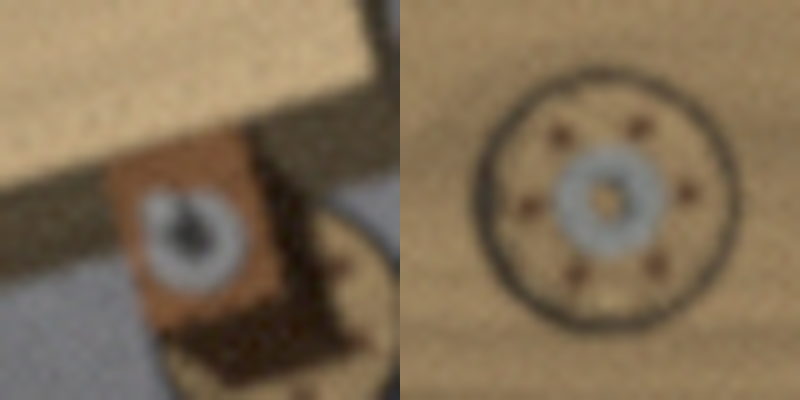

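```bash
python3 go.py 0.558 0.0404 0.22 0
```

```text
shift cm [0.22 4.29 9.83] rot [ 0.      0.0016 -0.0008] dist 0.107
4.93 [-0.23  0.04 -0.74] [ 0.556  -0.0579  0.2629] [-1.5708e+00  8.0000e-04  1.6000e-03]
```

Emit:
{"op": "arm_command", "data": {
  "moves": [
    {"rx":0,"ry":0,"rz":0,"x":0.2,"y":0,"z":3.5,"gripper":0.2},
    {"rx":0,"ry":0,"rz":0,"x":0.2,"y":0.5,"z":7,"gripper":0.2},
    {"rx":0,"ry":0,"rz":0,"x":0.2,"y":2,"z":9.8,"gripper":0.2},
    {"rx":0,"ry":0,"rz":0,"x":0.2,"y":4.2,"z":9.8,"gripper":0.2},
    {"rx":0,"ry":0,"rz":0,"x":0.2,"y":4.2,"z":9.8,"gripper":0.2}
  ]
}}

```text
clock: 5.35
position: [0.5561, 0.04, 0.2184]
tool_rot: [-1.571, 0.004, 0.002]
force: [-1.1, -0.8, -1.5]
grip_width: 0.0645
```

Emit:
{"op": "arm_command", "data": {
  "moves": [
    {"rx":0,"ry":0,"rz":0,"x":0,"y":0,"z":0,"gripper":0.2},
    {"rx":0,"ry":0,"rz":0,"x":0,"y":0,"z":0,"gripper":0.2}
  ]
}}

```text
clock: 5.52
position: [0.5583, 0.0384, 0.2222]
tool_rot: [-1.571, -0.001, -0.001]
force: [-0.1, -0.6, -0.5]
grip_width: 0.0643
```

```bash
python3 go.py 0.558 0.0404 0.22 0; python3 w.py w4; python3 go.py 0.558 0.0404 0.22 0; python3 -c "
from h import *
p,*_=grab('side'); save('pics/s5.png',cv2.resize(p[60:180,170:330],None,fx=5,fy=5))"
```

```text
shift cm [-0.03  0.22  0.2 ] rot [ 0.0006 -0.0012  0.0006] dist 0.003
5.52 [-0.07 -0.56 -0.52] [0.5583 0.0384 0.2222] [-1.5714e+00 -6.0000e-04 -1.2000e-03]
shift cm [-0.06  0.25  0.19] rot [ 0.0004 -0.0012  0.0012] dist 0.003
5.57 [ 0.65  0.15 -0.69] [0.5585 0.0385 0.2225] [-1.5712e+00 -1.2000e-03 -1.2000e-03]
```

View pics/s5.png

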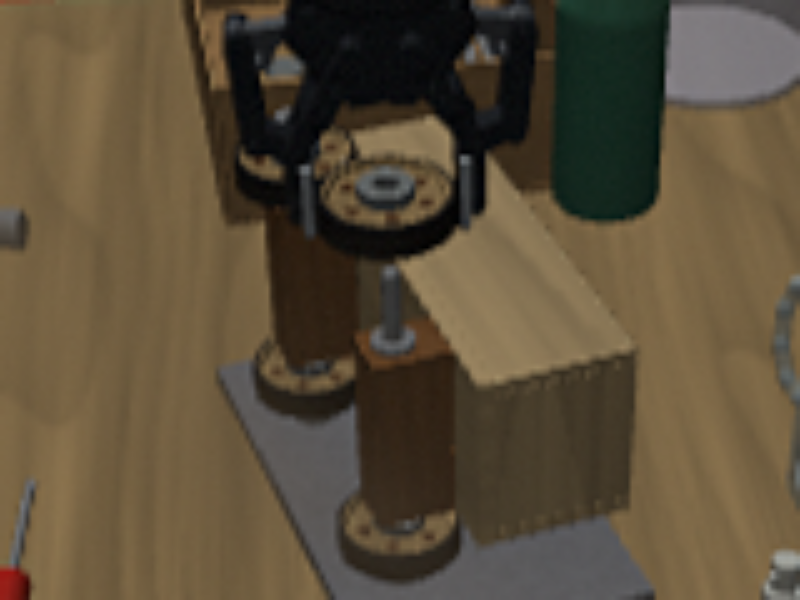

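View pics/w4.png

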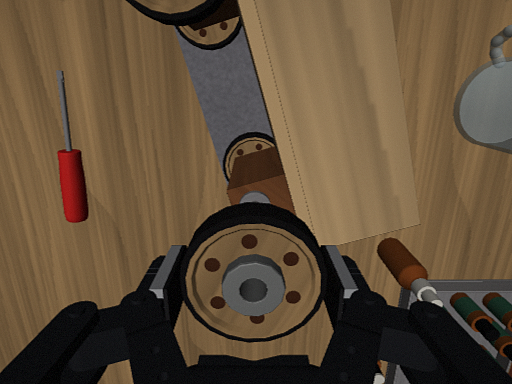

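Emit:
{"op": "arm_command", "data": {
  "moves": [
    {"rx":0,"ry":0,"rz":0,"x":0,"y":0,"z":0.15,"gripper":0.2},
    {"rx":0,"ry":0,"rz":0,"x":0,"y":0,"z":0.2,"gripper":0.2},
    {"rx":0,"ry":0,"rz":0,"x":0,"y":0.5,"z":0.2,"gripper":0.2},
    {"rx":0,"ry":0,"rz":0,"x":0,"y":1,"z":0.2,"gripper":0.2},
    {"rx":0,"ry":0,"rz":0,"x":0,"y":1.5,"z":0.2,"gripper":0.2}
  ]
}}

```text
clock: 6.03
position: [0.558, 0.0419, 0.2057]
tool_rot: [-1.571, 0.0, 0.001]
force: [0.3, 0.6, -1.2]
grip_width: 0.0645
```

```bash
python3 go.py 0.558 0.0404 0.22 0
```

```text
shift cm [-0.   -1.43 -0.15] rot [ 0.0001  0.0009 -0.0002] dist 0.014
6.03 [ 0.26  0.63 -1.24] [0.558  0.0419 0.2057] [-1.5709e+00  2.0000e-04  9.0000e-04]
```

Emit:
{"op": "arm_command", "data": {
  "moves": [
    {"rx":0,"ry":0,"rz":0,"x":0,"y":0,"z":-0.1,"gripper":0.2},
    {"rx":0,"ry":0,"rz":0,"x":0,"y":0,"z":-0.1,"gripper":0.2},
    {"rx":0,"ry":0,"rz":0,"x":0,"y":0.5,"z":-0.1,"gripper":0.2},
    {"rx":0,"ry":0,"rz":0,"x":0,"y":1,"z":-0.1,"gripper":0.2},
    {"rx":0,"ry":0,"rz":0,"x":0,"y":1.3,"z":-0.1,"gripper":0.2}
  ]
}}

```text
clock: 6.45
position: [0.558, 0.0409, 0.1926]
tool_rot: [-1.571, 0.0, 0.001]
force: [1.7, 1.0, 0.5]
grip_width: 0.0645
```

```bash
python3 go.py 0.558 0.0404 0.22 0
```

```text
shift cm [ 0.   -2.74 -0.05] rot [ 0.      0.0009 -0.0004] dist 0.027
6.45 [1.71 1.   0.45] [0.558  0.0409 0.1926] [-1.5708e+00  4.0000e-04  9.0000e-04]
```

Emit:
{"op": "arm_command", "data": {
  "moves": [
    {"rx":0,"ry":0,"rz":0,"x":0,"y":0.7,"z":0,"gripper":0.2},
    {"rx":0,"ry":0,"rz":0,"x":0,"y":1.4,"z":0,"gripper":0.2},
    {"rx":0,"ry":0,"rz":0,"x":0,"y":2.1,"z":0,"gripper":0.2},
    {"rx":0,"ry":0,"rz":0,"x":0,"y":2.7,"z":0,"gripper":0.2},
    {"rx":0,"ry":0,"rz":0,"x":0,"y":2.8,"z":0,"gripper":0.2}
  ]
}}

```text
clock: 6.87
position: [0.5582, 0.0411, 0.1643]
tool_rot: [-1.571, 0.0, 0.001]
force: [2.7, -0.1, 0.7]
grip_width: 0.0644
```

Emit:
{"op": "arm_command", "data": {
  "moves": [
    {"rx":0,"ry":0,"rz":0,"x":0,"y":0.1,"z":0,"gripper":0.2},
    {"rx":0,"ry":0,"rz":0,"x":0,"y":0.2,"z":0,"gripper":0.2},
    {"rx":0,"ry":0,"rz":0,"x":0,"y":0.3,"z":0,"gripper":0.2},
    {"rx":0,"ry":0,"rz":0,"x":0,"y":0.4,"z":0,"gripper":0.2},
    {"rx":0,"ry":0,"rz":0,"x":0,"y":0.4,"z":0,"gripper":0.2}
  ]
}}

```text
clock: 7.28
position: [0.5583, 0.041, 0.1613]
tool_rot: [-1.571, -0.0, 0.001]
force: [3.4, 1.5, -1.7]
grip_width: 0.0644
```

```bash
python3 go.py 0.558 0.0404 0.22 0;  python3 -c "
from h import *
p,*_=grab('side'); save('pics/s6.png',cv2.resize(p[60:180,170:330],None,fx=5,fy=5))"
```

```text
shift cm [-0.02 -5.87 -0.06] rot [-0.0001  0.001   0.0004] dist 0.059
7.28 [ 3.37  1.5  -1.74] [0.5583 0.041  0.1613] [-1.5706e+00 -4.0000e-04  1.0000e-03]
```

View pics/s6.png

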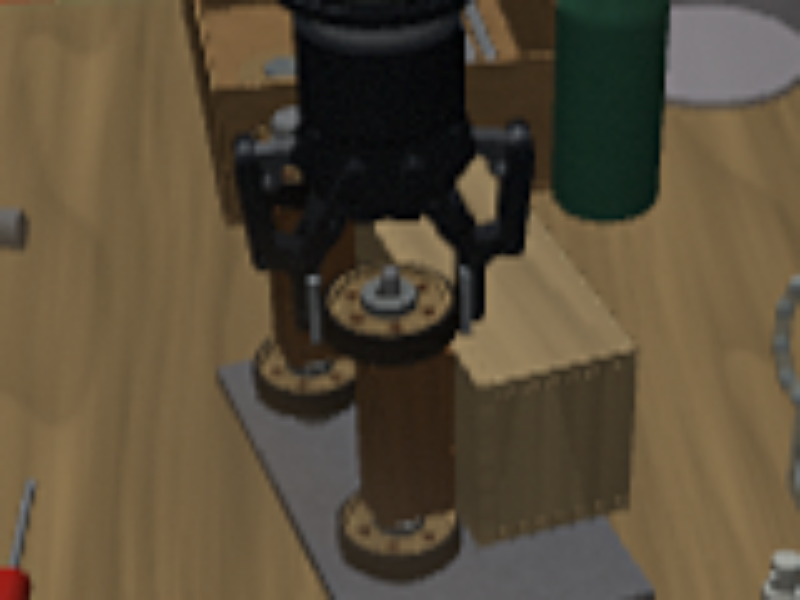

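Emit:
{"op": "arm_command", "data": {
  "moves": [
    {"rx":0,"ry":0,"rz":0,"x":0.1,"y":0.1,"z":0,"gripper":0.2},
    {"rx":0,"ry":0,"rz":0,"x":0.1,"y":0.15,"z":0,"gripper":0.2},
    {"rx":0,"ry":0,"rz":0,"x":0.1,"y":0.2,"z":0,"gripper":0.2},
    {"rx":0,"ry":0,"rz":0,"x":0.1,"y":0.2,"z":0,"gripper":0.2}
  ]
}}

```text
clock: 7.67
position: [0.5589, 0.0408, 0.16]
tool_rot: [-1.571, 0.0, 0.001]
force: [-5.1, -0.6, 15.7]
grip_width: 0.0646
```

```bash
python3 go.py 0.558 0.0404 0.22 0
```

```text
shift cm [-0.1  -6.   -0.05] rot [ 0.0006  0.0008 -0.0002] dist 0.06
7.67 [-5.09 -0.64 15.75] [0.5589 0.0408 0.16  ] [-1.5714e+00  2.0000e-04  8.0000e-04]
```

Emit:
{"op": "arm_command", "data": {
  "moves": [
    {"rx":0,"ry":0,"rz":0,"x":0,"y":0,"z":0,"gripper":0.6},
    {"rx":0,"ry":0,"rz":0,"x":0,"y":0,"z":0,"gripper":1},
    {"rx":0,"ry":0,"rz":0,"x":0,"y":-0.1,"z":0,"gripper":1},
    {"rx":0,"ry":0,"rz":0,"x":0,"y":-0.2,"z":0,"gripper":1}
  ]
}}

```text
clock: 8.0
position: [0.5589, 0.0409, 0.1611]
tool_rot: [-1.571, 0.001, 0.001]
force: [-0.5, 0.3, -0.2]
grip_width: 0.0852
```

Emit:
{"op": "arm_command", "data": {
  "moves": [
    {"rx":0,"ry":0,"rz":0,"x":0,"y":-1,"z":0,"gripper":1},
    {"rx":0,"ry":0,"rz":0,"x":0,"y":-4,"z":0,"gripper":1},
    {"rx":0,"ry":0,"rz":0,"x":0,"y":-8,"z":0,"gripper":1},
    {"rx":0,"ry":0,"rz":0,"x":0,"y":-10.5,"z":-3,"gripper":1},
    {"rx":0,"ry":0,"rz":0,"x":0,"y":-10.5,"z":-6.5,"gripper":1}
  ]
}}

```text
clock: 8.42
position: [0.5611, -0.0221, 0.2724]
tool_rot: [-1.57, -0.008, 0.005]
force: [0.8, -0.7, -0.4]
grip_width: 0.0853
```

Emit:
{"op": "arm_command", "data": {
  "moves": [
    {"rx":0,"ry":0,"rz":0,"x":0,"y":0,"z":-1,"gripper":1},
    {"rx":0,"ry":0,"rz":0,"x":0,"y":0,"z":-1,"gripper":1},
    {"rx":0,"ry":0,"rz":0,"x":0,"y":0,"z":-1,"gripper":1}
  ]
}}

```text
clock: 8.67
position: [0.559, -0.0344, 0.2666]
tool_rot: [-1.571, 0.0, -0.0]
force: [0.3, 0.1, -0.1]
grip_width: 0.0854
```

```bash
python3 w.py w5; python3 go.py 0.605 -0.171 0.12 0
```

```text
shift cm [  4.58  14.64 -13.78] rot [-0.0005  0.0012 -0.0002] dist 0.206
8.72 [-0.35 -0.09 -0.33] [ 0.559  -0.0334  0.2664] [-1.5703e+00  2.0000e-04  1.2000e-03]
```

View pics/w5.png

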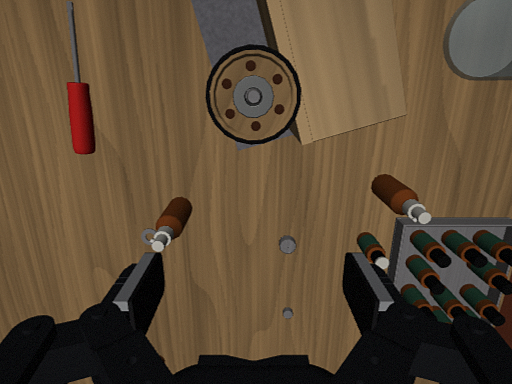

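Emit:
{"op": "arm_command", "data": {
  "moves": [
    {"rx":0,"ry":0,"rz":0,"x":1,"y":1,"z":-3,"gripper":1},
    {"rx":0,"ry":0,"rz":0,"x":2,"y":3.5,"z":-6,"gripper":1},
    {"rx":0,"ry":0,"rz":0,"x":3,"y":6,"z":-9,"gripper":1},
    {"rx":0,"ry":0,"rz":0,"x":4,"y":8,"z":-12,"gripper":1},
    {"rx":0,"ry":0,"rz":0,"x":4.5,"y":10,"z":-13.8,"gripper":1}
  ]
}}

```text
clock: 9.13
position: [0.6049, -0.1739, 0.1647]
tool_rot: [-1.571, 0.001, 0.0]
force: [0.5, -0.4, 0.3]
grip_width: 0.0856
```

Emit:
{"op": "arm_command", "data": {
  "moves": [
    {"rx":0,"ry":0,"rz":0,"x":0,"y":4,"z":0,"gripper":0.6},
    {"rx":0,"ry":0,"rz":0,"x":0,"y":4.5,"z":0,"gripper":0.2},
    {"rx":0,"ry":0,"rz":0,"x":0,"y":4.5,"z":0,"gripper":0.2},
    {"rx":0,"ry":0,"rz":0,"x":0,"y":4.5,"z":0,"gripper":0.2}
  ]
}}

```text
clock: 9.47
position: [0.605, -0.1703, 0.1225]
tool_rot: [-1.57, -0.001, 0.003]
force: [0.9, 0.4, 1.6]
grip_width: 0.0514
```

```bash
python3 w.py w6; python3 go.py 0.605 -0.171 0.12 0; python3 - <<'E'
from h import *
z=np.load("w6.npz"); T=z["T"]
W=cloud(z["d"],z["E"],z["f"],z["cx"],z["cy"])
b=(W[...,2]>.012)&(W[...,2]<.02)&(abs(W[...,0]-.604)<.02)&(abs(W[...,1]+.171)<.025)
q=W[b]; print(b.sum(),q.mean(0),q.min(0),q.max(0),np.argwhere(b)[:,::-1].mean(0))
c=np.argwhere(b)[:,::-1].mean(0).astype(int); save("pics/w6c.png",cv2.resize(z["p"][c[1]-40:c[1]+40,c[0]-40:c[0]+40],(560,560),interpolation=cv2.INTER_CUBIC)); print(c)
E
```

```text
shift cm [-0.04  0.33 -0.03] rot [-0.0001  0.0026  0.002 ] dist 0.003
9.52 [0.49 0.15 1.02] [ 0.6054 -0.1707  0.1233] [-1.5707 -0.002   0.0026]
559 [ 0.60677794 -0.16840508  0.01564361] [ 0.59540285 -0.18045812  0.01200072] [ 0.61824339 -0.15781774  0.01841889] [256.51878354 186.11806798]
[256 186]
```

View pics/w6c.png

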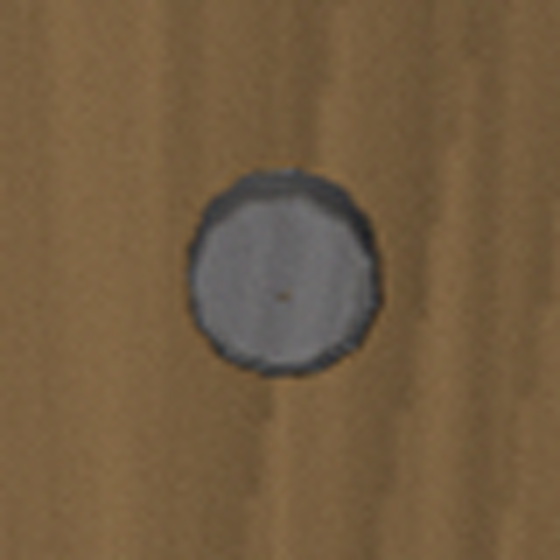

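View pics/w6.png

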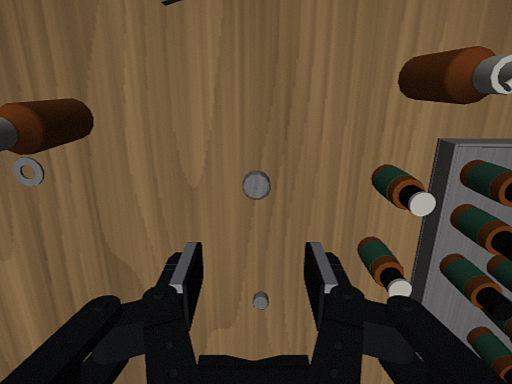

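```bash
python3 - <<'E'
from h import *
z=np.load("w6.npz"); T=z["T"]
c=px2w(z,256.1,187.9,.016); print(c, (c-T[:3,3])@T[:3,:3],T[:3,3])
E
```

```text
[ 0.60643527 -0.16982282  0.016     ] [0.00082794 0.10729978 0.00083196] [ 0.60539882 -0.17066605  0.12329788]
```

Emit:
{"op": "arm_command", "data": {
  "moves": [
    {"rx":0,"ry":0,"rz":0,"x":0.1,"y":3,"z":0.1,"gripper":0.2},
    {"rx":0,"ry":0,"rz":0,"x":0.1,"y":6,"z":0.1,"gripper":0.2},
    {"rx":0,"ry":0,"rz":0,"x":0.1,"y":9,"z":0.1,"gripper":0.2},
    {"rx":0,"ry":0,"rz":0,"x":0.1,"y":10.5,"z":0.1,"gripper":0.2},
    {"rx":0,"ry":0,"rz":0,"x":0.1,"y":11,"z":0.1,"gripper":0.2}
  ]
}}

```text
clock: 9.93
position: [0.6052, -0.1703, 0.0106]
tool_rot: [-1.57, 0.001, 0.002]
force: [0.7, 0.2, 0.2]
grip_width: 0.0514
```

Emit:
{"op": "arm_command", "data": {
  "moves": [
    {"rx":0,"ry":0,"rz":0,"x":0,"y":0.3,"z":0,"gripper":0.2},
    {"rx":0,"ry":0,"rz":0,"x":0,"y":0.3,"z":0,"gripper":0.2},
    {"rx":0,"ry":0,"rz":0,"x":0,"y":0.3,"z":0,"gripper":0.2}
  ]
}}

```text
clock: 10.18
position: [0.6064, -0.1711, 0.01]
tool_rot: [-1.571, -0.002, 0.001]
force: [-0.2, 0.1, 0.4]
grip_width: 0.0512
```

```bash
python3 go.py 0.6063 -0.1695 0.004 0; python3 w.py w7
```

```text
shift cm [-0.01  0.6   0.16] rot [0.0005 0.0009 0.0022] dist 0.006
10.18 [-0.23  0.15  0.41] [ 0.6064 -0.1711  0.01  ] [-1.5713e+00 -2.2000e-03  9.0000e-04]
```

View pics/w7.png

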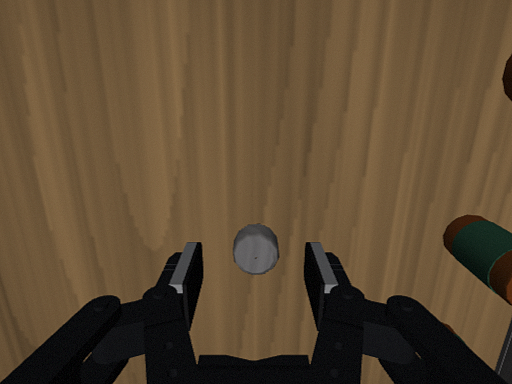

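Emit:
{"op": "arm_command", "data": {
  "moves": [
    {"rx":0,"ry":0,"rz":0,"x":0,"y":0.3,"z":0.1,"gripper":0.2},
    {"rx":0,"ry":0,"rz":0,"x":0,"y":0.5,"z":0.15,"gripper":0.2},
    {"rx":0,"ry":0,"rz":0,"x":0,"y":0.5,"z":0.15,"gripper":0.2},
    {"rx":0,"ry":0,"rz":0,"x":0,"y":0.5,"z":0.15,"gripper":0.2}
  ]
}}

```text
clock: 10.57
position: [0.6053, -0.1694, 0.0033]
tool_rot: [-1.571, 0.0, 0.001]
force: [-0.5, 0.4, 0.4]
grip_width: 0.0515
```

```bash
python3 go.py 0.6063 -0.1695 0.004 0
```

```text
shift cm [ 0.1  -0.07 -0.01] rot [-0.      0.001  -0.0001] dist 0.001
10.57 [-0.47  0.41  0.41] [ 0.6053 -0.1694  0.0033] [-1.5708e+00  1.0000e-04  1.0000e-03]
```

Emit:
{"op": "arm_command", "data": {
  "moves": [
    {"rx":0,"ry":0,"rz":0,"x":0.1,"y":-0.1,"z":0,"gripper":-0.2},
    {"rx":0,"ry":0,"rz":0,"x":0.1,"y":-0.1,"z":0,"gripper":-0.6},
    {"rx":0,"ry":0,"rz":0,"x":0.1,"y":-0.1,"z":0,"gripper":-0.7},
    {"rx":0,"ry":0,"rz":0,"x":0.1,"y":-0.1,"z":0,"gripper":-0.7},
    {"rx":0,"ry":0,"rz":0,"x":0.1,"y":-0.1,"z":0,"gripper":-0.7}
  ],
  "squeeze": 60
}}

```text
clock: 10.98
position: [0.6066, -0.1695, 0.0048]
tool_rot: [-1.571, -0.001, 0.001]
force: [-1.7, 1.6, 7.2]
grip_width: 0.0221
```

```bash
python3 go.py 0.6063 -0.1695 0.004 0; python3 w.py w8; python3 -c "
from h import *
p,*_=grab('side'); save('pics/s8.png',cv2.resize(p[160:280,200:360],None,fx=5,fy=5))"
```

```text
shift cm [-0.03  0.08  0.  ] rot [0.0002 0.0009 0.0006] dist 0.001
10.98 [-1.68  1.61  7.17] [ 0.6066 -0.1695  0.0048] [-1.571e+00 -6.000e-04  9.000e-04]
```

View pics/s8.png

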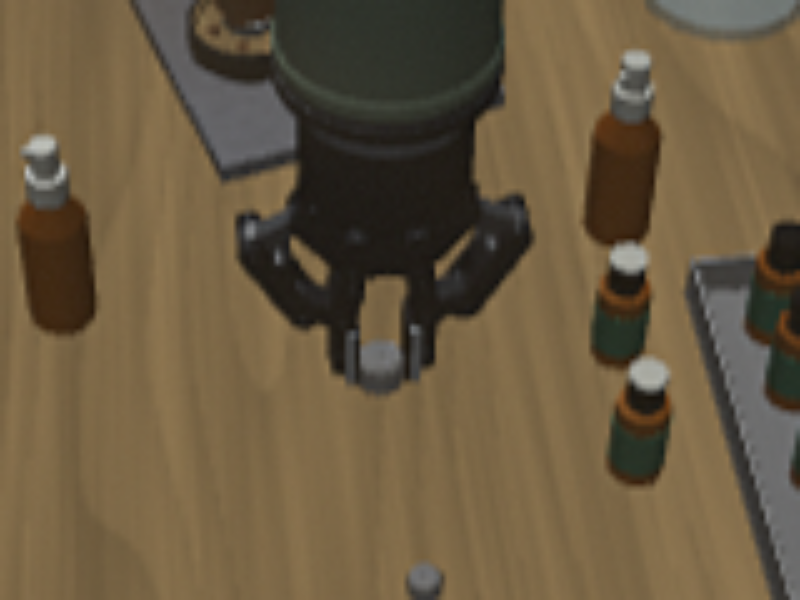

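View pics/w8.png

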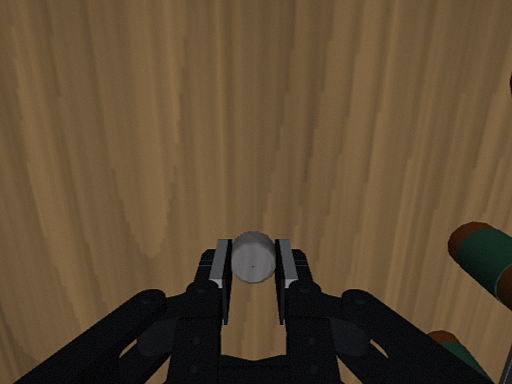

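Emit:
{"op": "arm_command", "data": {
  "moves": [
    {"rx":0,"ry":0,"rz":0,"x":0,"y":-2,"z":0,"gripper":-0.7},
    {"rx":0,"ry":0,"rz":0,"x":0,"y":-6,"z":0,"gripper":-0.7},
    {"rx":0,"ry":0,"rz":0,"x":0,"y":-10,"z":0,"gripper":-0.7},
    {"rx":0,"ry":0,"rz":0,"x":0,"y":-14,"z":0,"gripper":-0.7},
    {"rx":0,"ry":0,"rz":0,"x":-0.5,"y":-18,"z":1,"gripper":-0.7}
  ]
}}

```text
clock: 11.5
position: [0.6013, -0.1611, 0.1862]
tool_rot: [-1.571, -0.0, -0.001]
force: [0.1, 0.6, -0.3]
grip_width: 0.0219
```

Emit:
{"op": "arm_command", "data": {
  "moves": [
    {"rx":0,"ry":0,"rz":0,"x":-1,"y":-2,"z":3,"gripper":-0.7},
    {"rx":0,"ry":0,"rz":0,"x":-2,"y":-4,"z":6,"gripper":-0.7},
    {"rx":0,"ry":0,"rz":0,"x":-3,"y":-6,"z":9,"gripper":-0.7},
    {"rx":0,"ry":0,"rz":0,"x":-4.2,"y":-7,"z":11.5,"gripper":-0.7},
    {"rx":0,"ry":0,"rz":0,"x":-4.2,"y":-7,"z":11.5,"gripper":-0.7}
  ]
}}

```text
clock: 11.92
position: [0.5585, -0.039, 0.2573]
tool_rot: [-1.57, -0.003, 0.007]
force: [-0.2, 0.5, 0.1]
grip_width: 0.0217
```

Emit:
{"op": "arm_command", "data": {
  "moves": [
    {"rx":0,"ry":0,"rz":0,"x":0,"y":0,"z":0,"gripper":-0.7},
    {"rx":0,"ry":0,"rz":0,"x":0,"y":0,"z":0,"gripper":-0.7},
    {"rx":0,"ry":0,"rz":0,"x":0,"y":0,"z":0,"gripper":-0.7},
    {"rx":0,"ry":0,"rz":0,"x":0,"y":0,"z":0,"gripper":-0.7}
  ]
}}

```text
clock: 12.25
position: [0.5592, -0.0455, 0.2537]
tool_rot: [-1.571, 0.001, -0.0]
force: [0.4, -0.7, -0.4]
grip_width: 0.0219
```

```bash
python3 w.py w9; python3 go.py 0.558 0.04 0.22 0; python3 - <<'E'
from h import *
z=np.load("w9.npz"); p=z["p"]; print(z["T"][:3,3])
save("pics/w9a.png",p)
E
```

```text
shift cm [-0.12  3.37  8.53] rot [-0.0001 -0.0002 -0.0009] dist 0.092
12.3 [-0.48  0.19 -0.14] [ 0.5592 -0.0453  0.2537] [-1.5707e+00  9.0000e-04 -2.0000e-04]
[ 0.55919091 -0.04529659  0.25370334]
```

View pics/w9.png

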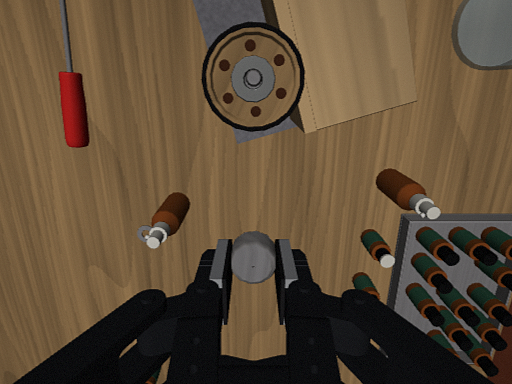

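```bash
python3 - <<'E'
from h import *
z=np.load("w9.npz"); p=z["p"]
a=cv2.resize(p[52:102,228:278],(400,400),interpolation=cv2.INTER_CUBIC)
b=cv2.resize(p[225:290,220:285],(400,400),interpolation=cv2.INTER_CUBIC)
save("pics/w9b.png",np.hstack([a,b]))
W=cloud(z["d"],z["E"],z["f"],z["cx"],z["cy"])
print("tip z",np.median(W[74:79,251:256,2]),"hub z",np.median(W[88:96,248:258,2]),"captop",np.median(W[258:270,245:260,2])-z["T"][2,3])
b=(W[...,2]>.196)&(abs(W[...,0]-.558)<.015)&(abs(W[...,1]-.04)<.015)&(W[...,2]<.21)
print(W[b].mean(0),np.argwhere(b)[:,::-1].mean(0))
E
```

```text
tip z 0.2018481579368468 hub z 0.1895007696871141 captop 0.011481379264271674
[0.55821237 0.04090179 0.20076717] [253.53211009  77.44495413]
```

View pics/w9b.png

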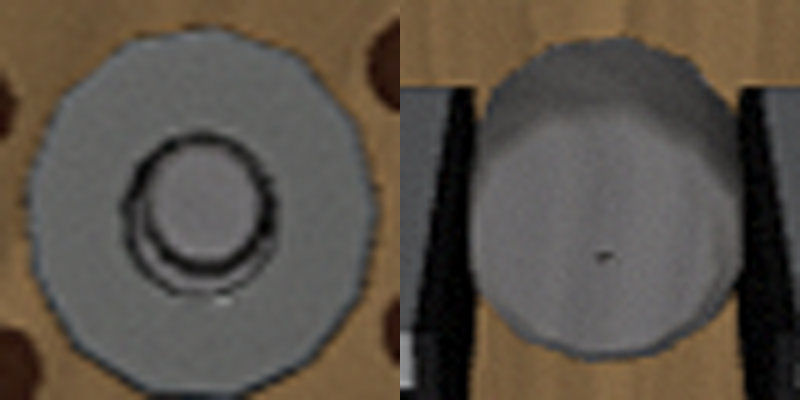

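```bash
python3 - <<'E'
from h import *
z=np.load("w9.npz"); T=z["T"]
c=px2w(z,252.6,266.2,T[2,3]+.0113); t=px2w(z,253.2,76.9,.2018); print("cap",c,(c-T[:3,3])@T[:3,:3],"tip",t); d=t-c; print("delta",d,"TCP target",T[:3,3]+d)
E
```

```text
cap [ 0.55789284 -0.0456163   0.26500334] [-0.00130855 -0.01129883 -0.00031849] tip [0.55801986 0.0411937  0.2018    ]
delta [ 0.00012702  0.08681    -0.06320334] TCP target [0.55931792 0.04151341 0.1905    ]
```

```bash
python3 go.py 0.559 0.0413 0.218 0
```

```text
shift cm [-0.02  3.57  8.66] rot [-0.0001 -0.0002 -0.0009] dist 0.094
12.3 [-0.48  0.19 -0.14] [ 0.5592 -0.0453  0.2537] [-1.5707e+00  9.0000e-04 -2.0000e-04]
```

Emit:
{"op": "arm_command", "data": {
  "moves": [
    {"rx":0,"ry":0,"rz":0,"x":0,"y":0,"z":3,"gripper":-0.7},
    {"rx":0,"ry":0,"rz":0,"x":0,"y":0.5,"z":6,"gripper":-0.7},
    {"rx":0,"ry":0,"rz":0,"x":0,"y":1.5,"z":8,"gripper":-0.7},
    {"rx":0,"ry":0,"rz":0,"x":0,"y":2.5,"z":8.6,"gripper":-0.7},
    {"rx":0,"ry":0,"rz":0,"x":0,"y":3.2,"z":8.6,"gripper":-0.7}
  ]
}}

```text
clock: 12.72
position: [0.5588, 0.0428, 0.2211]
tool_rot: [-1.57, 0.001, 0.003]
force: [-0.5, -1.0, -0.0]
grip_width: 0.0216
```

Emit:
{"op": "arm_command", "data": {
  "moves": [
    {"rx":0,"ry":0,"rz":0,"x":0,"y":0,"z":0,"gripper":-0.7},
    {"rx":0,"ry":0,"rz":0,"x":0,"y":0,"z":0,"gripper":-0.7},
    {"rx":0,"ry":0,"rz":0,"x":0,"y":0,"z":0,"gripper":-0.7},
    {"rx":0,"ry":0,"rz":0,"x":0,"y":0,"z":0,"gripper":-0.7},
    {"rx":0,"ry":0,"rz":0,"x":0,"y":0,"z":0,"gripper":-0.7}
  ]
}}

```text
clock: 13.13
position: [0.5594, 0.0408, 0.2227]
tool_rot: [-1.571, -0.001, -0.0]
force: [-0.1, 0.7, 0.4]
grip_width: 0.0218
```

```bash
python3 go.py 0.559 0.0413 0.218 0;  python3 -c "
from h import *
for n in ['side','top']:
    p,d,E,f,cx,cy=grab(n); np.savez(n+'10.npz',p=p,d=d,E=E,f=f,cx=cx,cy=cy)
    if n=='side': save('pics/s10.png',cv2.resize(p[80:140,208:288],(800,600),interpolation=cv2.INTER_CUBIC))
"; python3 go.py 0.559 0.0413 0.218 0
```

```text
shift cm [-0.04  0.47  0.05] rot [ 0.0001 -0.      0.0006] dist 0.005
13.13 [-0.12  0.74  0.42] [0.5594 0.0408 0.2227] [-1.5709e+00 -6.0000e-04 -0.0000e+00]
shift cm [-0.03  0.46  0.02] rot [0.     0.0004 0.0004] dist 0.005
13.23 [-0.17  0.43 -0.25] [0.5593 0.0411 0.2226] [-1.5708e+00 -4.0000e-04  4.0000e-04]
```

View pics/s10.png

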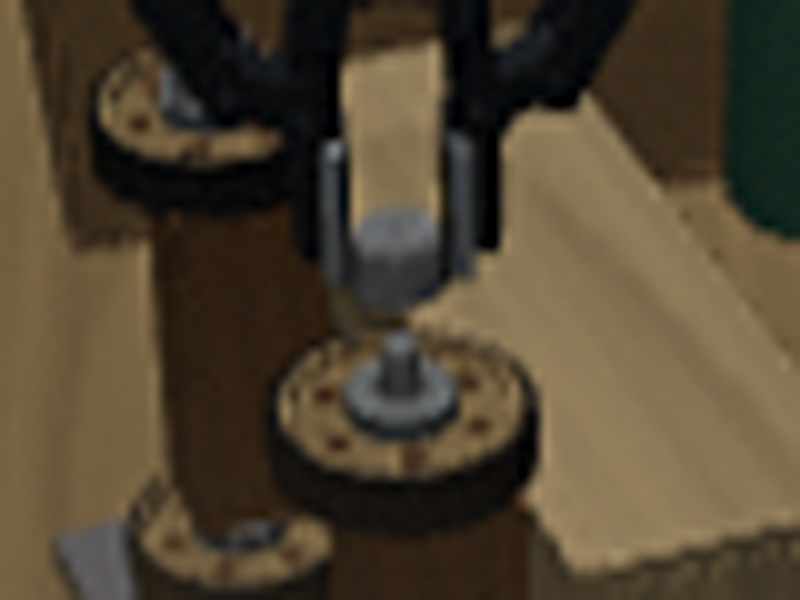

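```bash
python3 - <<'E'
from h import *
z=np.load("side10.npz")
print("cap",px2w(z,247.2,103,.2339),"tip",px2w(z,247.6,113.6,.2018))
W=cloud(z["d"],z["E"],z["f"],z["cx"],z["cy"])
for lo,hi in [(.229,.238),(.1985,.206),(.187,.1925)]:
    b=(W[...,2]>lo)&(W[...,2]<hi)&(abs(W[...,0]-.559)<.016)&(abs(W[...,1]-.041)<.016)
    print(b.sum(),W[b].mean(0),(W[b].min(0)+W[b].max(0))/2)
E
```

```text
cap [0.55999489 0.03514549 0.2339    ] tip [0.56019944 0.03979002 0.2018    ]
63 [0.55939979 0.03449579 0.233247  ] [0.55821972 0.03732709 0.23348419]
8 [0.55989883 0.03911704 0.20114382] [0.55986199 0.03932416 0.200926  ]
54 [0.55948545 0.03619126 0.18945574] [0.5593899  0.03889079 0.18957758]
```

```bash
python3 - <<'E'
from h import *
z=np.load("side10.npz")
print("rim front",px2w(z,247.2,110.6,.2178)+[0,.012,0])
t=px2w(z,247.6,113.6,.2018)
# predict cap outline if centred at tip xy and at tip.y-4mm, upscaled overlay
p=cv2.resize(z["p"][80:140,208:288],(800,600),interpolation=cv2.INTER_CUBIC)
Ei=np.linalg.inv(z["E"])
def proj(P):
    c=P@Ei[:3,:3].T+Ei[:3,3]; return np.c_[c[:,0]/c[:,2]*z["f"]+z["cx"],c[:,1]/c[:,2]*z["f"]+z["cy"]]
a=np.linspace(0,2*np.pi,60)
imgs=[]
for dy in [0,-.002,-.004]:
    q=p.copy()
    for zz,r in [(.2178,.012),(.2178+.013,.012),(.2018,.0038),(.1895,.014)]:
        ddy=dy if zz>.21 else 0
        u=proj(np.c_[t[0]+r*np.cos(a),t[1]+ddy+r*np.sin(a),np.full(60,zz)])
        u=((u-[208,80]+.5)*10).astype(np.int32)
        cv2.polylines(q,[u],True,(255,0,0),1)
    imgs.append(q[180:460,270:530])
save("pics/s10o.png",np.hstack(imgs))
E
```

```text
rim front [0.5590527  0.04016298 0.2178    ]
```

View pics/s10o.png

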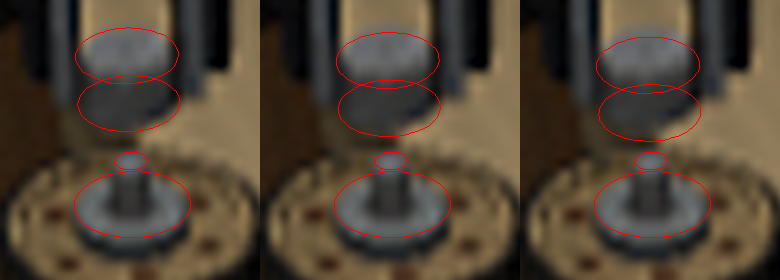

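Emit:
{"op": "arm_command", "data": {
  "moves": [
    {"rx":0,"ry":0,"rz":0,"x":0,"y":0.4,"z":0,"gripper":-0.7},
    {"rx":0,"ry":0,"rz":0,"x":0,"y":0.8,"z":0,"gripper":-0.7},
    {"rx":0,"ry":0,"rz":0,"x":0,"y":1.2,"z":0,"gripper":-0.7},
    {"rx":0,"ry":0,"rz":0,"x":0,"y":1.5,"z":0,"gripper":-0.7},
    {"rx":0,"ry":0,"rz":0,"x":0,"y":1.5,"z":0,"gripper":-0.7}
  ]
}}

```text
clock: 13.65
position: [0.5587, 0.0414, 0.2064]
tool_rot: [-1.571, 0.001, 0.001]
force: [0.2, 0.4, -0.3]
grip_width: 0.0214
```

Emit:
{"op": "arm_command", "data": {
  "moves": [
    {"rx":0,"ry":0,"rz":0,"x":0,"y":0,"z":0,"gripper":-0.7},
    {"rx":0,"ry":0,"rz":0,"x":0,"y":0.1,"z":0,"gripper":-0.7},
    {"rx":0,"ry":0,"rz":0,"x":0,"y":0.15,"z":0,"gripper":-0.7},
    {"rx":0,"ry":0,"rz":0,"x":0,"y":0.15,"z":0,"gripper":-0.7}
  ]
}}

```text
clock: 13.98
position: [0.5592, 0.0415, 0.2058]
tool_rot: [-1.571, -0.0, 0.001]
force: [0.0, -0.0, 0.3]
grip_width: 0.0215
```

```bash
python3 go.py 0.559 0.0413 0.2036 0
```

```text
shift cm [-0.02  0.22 -0.02] rot [-0.      0.001   0.0001] dist 0.002
13.98 [ 0.01 -0.03  0.3 ] [0.5592 0.0415 0.2058] [-1.5708e+00 -1.0000e-04  1.0000e-03]
```

Emit:
{"op": "arm_command", "data": {
  "moves": [
    {"rx":0,"ry":0,"rz":0,"x":0,"y":0.05,"z":0,"gripper":-0.7},
    {"rx":0,"ry":0,"rz":0,"x":0,"y":0.1,"z":0,"gripper":-0.7},
    {"rx":0,"ry":0,"rz":0,"x":0,"y":0.1,"z":0,"gripper":-0.7}
  ]
}}

```text
clock: 14.23
position: [0.5591, 0.0415, 0.2047]
tool_rot: [-1.571, 0.0, 0.001]
force: [-0.9, 0.1, -0.6]
grip_width: 0.0215
```

Emit:
{"op": "arm_command", "data": {
  "moves": [
    {"rx":0,"ry":0,"rz":0,"x":0,"y":0.05,"z":0,"gripper":-0.7},
    {"rx":0,"ry":0,"rz":0,"x":0,"y":0.1,"z":0,"gripper":-0.7},
    {"rx":0,"ry":0,"rz":0,"x":0,"y":0.1,"z":0,"gripper":-0.7}
  ]
}}

```text
clock: 14.48
position: [0.5591, 0.0415, 0.2037]
tool_rot: [-1.571, 0.0, 0.001]
force: [-0.9, -0.1, -0.1]
grip_width: 0.0214
```

Emit:
{"op": "arm_command", "data": {
  "moves": [
    {"rx":0,"ry":0,"rz":0,"x":0,"y":0.05,"z":0,"gripper":-0.7},
    {"rx":0,"ry":0,"rz":0,"x":0,"y":0.05,"z":0,"gripper":-0.7}
  ]
}}

```text
clock: 14.65
position: [0.5591, 0.0415, 0.2032]
tool_rot: [-1.571, 0.0, 0.001]
force: [0.2, -0.1, 0.3]
grip_width: 0.0218
```

Emit:
{"op": "arm_command", "data": {
  "moves": [
    {"rx":0,"ry":0,"rz":0,"x":0,"y":0.05,"z":0,"gripper":-0.7},
    {"rx":0,"ry":0,"rz":0,"x":0,"y":0.05,"z":0,"gripper":-0.7}
  ]
}}

```text
clock: 14.82
position: [0.5591, 0.0415, 0.2027]
tool_rot: [-1.571, 0.0, 0.001]
force: [0.6, 0.2, -1.0]
grip_width: 0.0217
```

Emit:
{"op": "arm_command", "data": {
  "moves": [
    {"rx":0,"ry":0,"rz":0,"x":0,"y":0.05,"z":0,"gripper":-0.7},
    {"rx":0,"ry":0,"rz":0,"x":0,"y":0.05,"z":0,"gripper":-0.7}
  ]
}}

```text
clock: 14.98
position: [0.5591, 0.0415, 0.2022]
tool_rot: [-1.571, 0.0, 0.001]
force: [-0.4, 0.1, -0.1]
grip_width: 0.0217
```

Emit:
{"op": "arm_command", "data": {
  "moves": [
    {"rx":0,"ry":0,"rz":0,"x":0,"y":0.05,"z":0,"gripper":-0.7},
    {"rx":0,"ry":0,"rz":0,"x":0,"y":0.05,"z":0,"gripper":-0.7}
  ]
}}

```text
clock: 15.15
position: [0.5591, 0.0415, 0.2017]
tool_rot: [-1.571, 0.0, 0.001]
force: [-0.4, 0.1, -1.1]
grip_width: 0.0221
```

Emit:
{"op": "arm_command", "data": {
  "moves": [
    {"rx":0,"ry":0,"rz":0,"x":0,"y":0.05,"z":0,"gripper":-0.7},
    {"rx":0,"ry":0,"rz":0,"x":0,"y":0.05,"z":0,"gripper":-0.7}
  ]
}}

```text
clock: 15.32
position: [0.5591, 0.0415, 0.2012]
tool_rot: [-1.571, -0.0, 0.001]
force: [-0.8, 0.3, 0.2]
grip_width: 0.0217
```

Emit:
{"op": "arm_command", "data": {
  "moves": [
    {"rx":0,"ry":0,"rz":0,"x":0,"y":0.05,"z":0,"gripper":-0.7},
    {"rx":0,"ry":0,"rz":0,"x":0,"y":0.05,"z":0,"gripper":-0.7}
  ]
}}

```text
clock: 15.48
position: [0.5591, 0.0414, 0.2007]
tool_rot: [-1.571, 0.0, 0.001]
force: [-0.7, -0.0, -0.5]
grip_width: 0.0215
```

Emit:
{"op": "arm_command", "data": {
  "moves": [
    {"rx":0,"ry":0,"rz":0,"x":0,"y":0.05,"z":0,"gripper":-0.7},
    {"rx":0,"ry":0,"rz":0,"x":0,"y":0.05,"z":0,"gripper":-0.7}
  ]
}}

```text
clock: 15.65
position: [0.5592, 0.0414, 0.2002]
tool_rot: [-1.571, -0.0, 0.001]
force: [0.7, 1.1, -0.4]
grip_width: 0.0215
```

Emit:
{"op": "arm_command", "data": {
  "moves": [
    {"rx":0,"ry":0,"rz":0,"x":0,"y":0.05,"z":0,"gripper":-0.7},
    {"rx":0,"ry":0,"rz":0,"x":0,"y":0.05,"z":0,"gripper":-0.7}
  ]
}}

```text
clock: 15.82
position: [0.5592, 0.0415, 0.1998]
tool_rot: [-1.571, -0.0, 0.001]
force: [1.0, -0.8, -1.0]
grip_width: 0.0214
```

```bash
python3 -c "
from h import *
p,*_=grab('side'); save('pics/s11.png',cv2.resize(p[80:140,208:288],(800,600),interpolation=cv2.INTER_CUBIC))"; python3 go.py .559 .0415 .1943 0
```

```text
shift cm [-0.02  0.55  0.  ] rot [-0.      0.0009  0.0001] dist 0.005
15.87 [ 0.27 -0.2   0.1 ] [0.5592 0.0415 0.1998] [-1.5708e+00 -1.0000e-04  9.0000e-04]
```

View pics/s11.png

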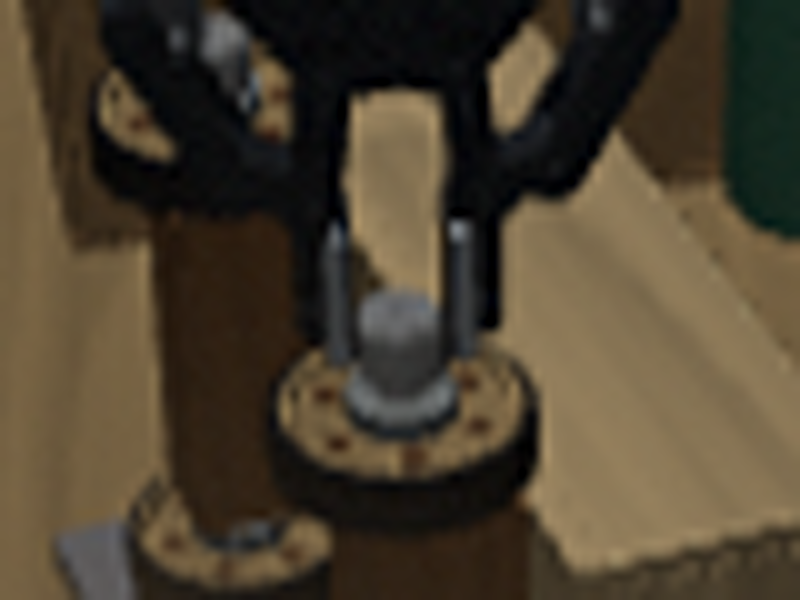

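Emit:
{"op": "arm_command", "data": {
  "moves": [
    {"rx":0,"ry":0,"rz":0,"x":0,"y":0.04,"z":0,"gripper":-0.7},
    {"rx":0,"ry":0,"rz":0,"x":0,"y":0.04,"z":0,"gripper":-0.7}
  ]
}}

```text
clock: 16.03
position: [0.5591, 0.0415, 0.1993]
tool_rot: [-1.571, -0.0, 0.001]
force: [1.9, -0.9, 0.4]
grip_width: 0.022
```

Emit:
{"op": "arm_command", "data": {
  "moves": [
    {"rx":0,"ry":0,"rz":0,"x":0,"y":0.04,"z":0,"gripper":-0.7},
    {"rx":0,"ry":0,"rz":0,"x":0,"y":0.04,"z":0,"gripper":-0.7}
  ]
}}

```text
clock: 16.2
position: [0.5591, 0.0415, 0.1989]
tool_rot: [-1.571, -0.0, 0.001]
force: [0.8, 0.0, 0.0]
grip_width: 0.0214
```

Emit:
{"op": "arm_command", "data": {
  "moves": [
    {"rx":0,"ry":0,"rz":0,"x":0,"y":0.04,"z":0,"gripper":-0.7},
    {"rx":0,"ry":0,"rz":0,"x":0,"y":0.04,"z":0,"gripper":-0.7}
  ]
}}

```text
clock: 16.37
position: [0.5592, 0.0415, 0.1985]
tool_rot: [-1.571, -0.0, 0.001]
force: [1.6, -0.6, 0.8]
grip_width: 0.0217
```

```bash
python3 w.py w12; python3 - <<'E'
from h import *
z=np.load("w12.npz"); W=cloud(z["d"],z["E"],z["f"],z["cx"],z["cy"]); save("pics/w12c.png",cv2.resize(z["p"][200:300,190:320],(780,600),interpolation=cv2.INTER_CUBIC))
print(np.median(W[258:270,245:260,2])-z["T"][2,3], z["T"][:3,3], "hub",np.median(W[230:240,235:270,2]))
p,d,E,f,cx,cy=grab("side"); save("pics/s12.png",cv2.resize(p[80:140,208:288],(800,600),interpolation=cv2.INTER_CUBIC))
E
```

```text
0.011460166240731734 [0.55916801 0.0414851  0.19857843] hub 0.19661826165879992
```

View pics/w12c.png

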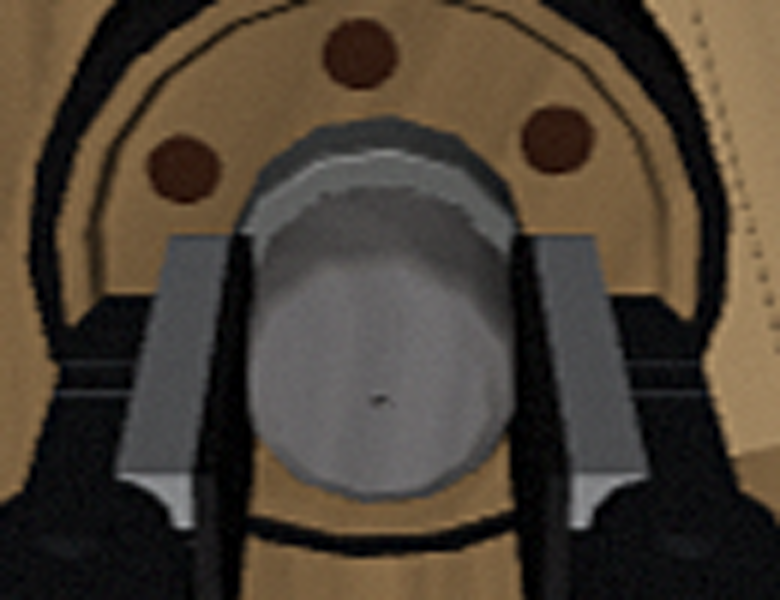

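View pics/s12.png

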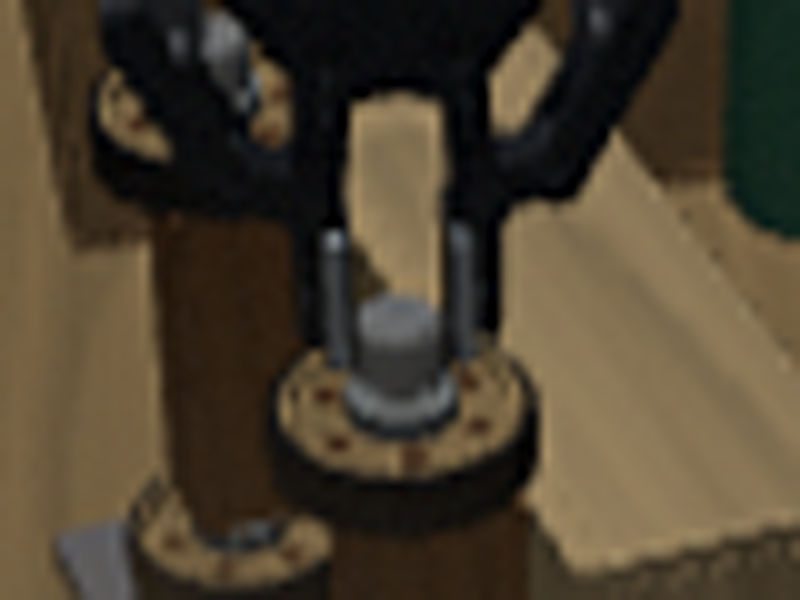

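Emit:
{"op": "arm_command", "data": {
  "moves": [
    {"rx":0,"ry":0,"rz":0,"x":0,"y":0.04,"z":0,"gripper":-0.7},
    {"rx":0,"ry":0,"rz":0,"x":0,"y":0.04,"z":0,"gripper":-0.7}
  ]
}}

```text
clock: 16.63
position: [0.5591, 0.0415, 0.1981]
tool_rot: [-1.571, 0.0, 0.001]
force: [1.8, 0.1, -0.5]
grip_width: 0.0217
```

Emit:
{"op": "arm_command", "data": {
  "moves": [
    {"rx":0,"ry":0,"rz":0,"x":0,"y":0.04,"z":0,"gripper":-0.7},
    {"rx":0,"ry":0,"rz":0,"x":0,"y":0.04,"z":0,"gripper":-0.7}
  ]
}}

```text
clock: 16.8
position: [0.5591, 0.0414, 0.1978]
tool_rot: [-1.571, 0.0, 0.001]
force: [0.1, 0.2, 0.1]
grip_width: 0.0213
```

Emit:
{"op": "arm_command", "data": {
  "moves": [
    {"rx":0,"ry":0,"rz":0,"x":0,"y":0.04,"z":0,"gripper":-0.7},
    {"rx":0,"ry":0,"rz":0,"x":0,"y":0.04,"z":0,"gripper":-0.7}
  ]
}}

```text
clock: 16.97
position: [0.5592, 0.0414, 0.1974]
tool_rot: [-1.571, -0.0, 0.001]
force: [1.4, -1.4, 1.1]
grip_width: 0.0214
```

Emit:
{"op": "arm_command", "data": {
  "moves": [
    {"rx":0,"ry":0,"rz":0,"x":0,"y":0.04,"z":0,"gripper":-0.7},
    {"rx":0,"ry":0,"rz":0,"x":0,"y":0.04,"z":0,"gripper":-0.7}
  ]
}}

```text
clock: 17.13
position: [0.5592, 0.0414, 0.197]
tool_rot: [-1.571, -0.0, 0.001]
force: [0.9, -2.2, 1.3]
grip_width: 0.0211
```

Emit:
{"op": "arm_command", "data": {
  "moves": [
    {"rx":0,"ry":0,"rz":0,"x":0,"y":0.04,"z":0,"gripper":-0.7},
    {"rx":0,"ry":0,"rz":0,"x":0,"y":0.04,"z":0,"gripper":-0.7}
  ]
}}

```text
clock: 17.3
position: [0.5592, 0.0414, 0.1966]
tool_rot: [-1.571, -0.0, 0.001]
force: [1.3, -2.1, 0.5]
grip_width: 0.0216
```

Emit:
{"op": "arm_command", "data": {
  "moves": [
    {"rx":0,"ry":0,"rz":0,"x":0,"y":0.04,"z":0,"gripper":-0.7},
    {"rx":0,"ry":0,"rz":0,"x":0,"y":0.04,"z":0,"gripper":-0.7}
  ]
}}

```text
clock: 17.47
position: [0.5591, 0.0414, 0.1961]
tool_rot: [-1.571, 0.0, 0.001]
force: [2.1, -1.3, -0.2]
grip_width: 0.0212
```

Emit:
{"op": "arm_command", "data": {
  "moves": [
    {"rx":0,"ry":0,"rz":0,"x":0,"y":0.03,"z":0,"gripper":-0.7},
    {"rx":0,"ry":0,"rz":0,"x":0,"y":0.03,"z":0,"gripper":-0.7}
  ]
}}

```text
clock: 17.63
position: [0.5591, 0.0415, 0.1958]
tool_rot: [-1.571, 0.0, 0.001]
force: [1.7, -0.4, -0.4]
grip_width: 0.0216
```

Emit:
{"op": "arm_command", "data": {
  "moves": [
    {"rx":0,"ry":0,"rz":0,"x":0,"y":0.03,"z":0,"gripper":-0.7},
    {"rx":0,"ry":0,"rz":0,"x":0,"y":0.03,"z":0,"gripper":-0.7}
  ]
}}

```text
clock: 17.8
position: [0.5591, 0.0415, 0.1955]
tool_rot: [-1.571, 0.0, 0.001]
force: [1.8, -1.5, -0.8]
grip_width: 0.0215
```

```bash
python3 w.py w13; python3 - <<'E'
from h import *
z=np.load("w13.npz"); W=cloud(z["d"],z["E"],z["f"],z["cx"],z["cy"]); save("pics/w13c.png",cv2.resize(z["p"][200:300,190:320],(780,600),interpolation=cv2.INTER_CUBIC))
print(np.median(W[258:270,245:260,2]),np.median(W[258:270,245:260,2])-z["T"][2,3], z["T"][:3,3])
E
```

```text
0.20697376312904084 0.011401719786072378 [0.5591346  0.04145597 0.19557204]
```

View pics/w13c.png

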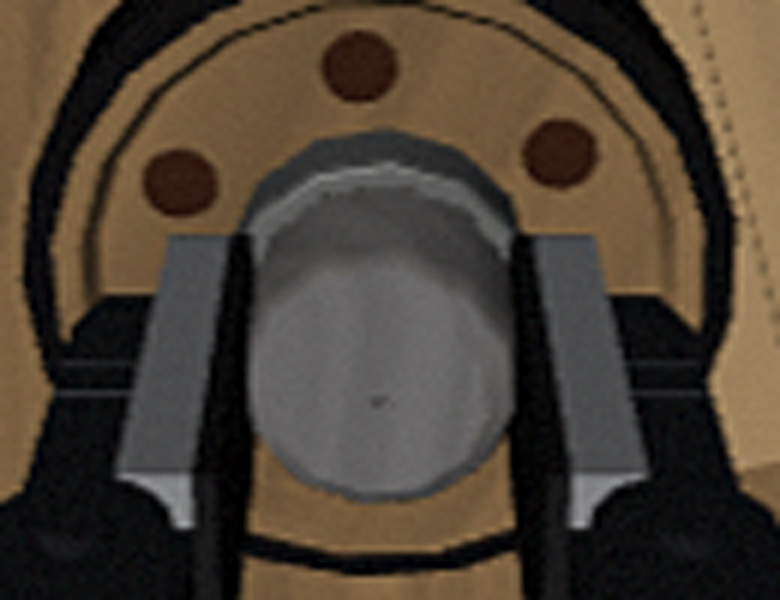

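Emit:
{"op": "arm_command", "data": {
  "moves": [
    {"rx":0,"ry":0,"rz":0,"x":0,"y":0.03,"z":0,"gripper":-0.7},
    {"rx":0,"ry":0,"rz":0,"x":0,"y":0.03,"z":0,"gripper":-0.7}
  ]
}}

```text
clock: 18.02
position: [0.5591, 0.0415, 0.1952]
tool_rot: [-1.571, 0.0, 0.001]
force: [2.1, -1.0, 0.1]
grip_width: 0.0216
```

Emit:
{"op": "arm_command", "data": {
  "moves": [
    {"rx":0,"ry":0,"rz":0,"x":0,"y":0.03,"z":0,"gripper":-0.7},
    {"rx":0,"ry":0,"rz":0,"x":0,"y":0.03,"z":0,"gripper":-0.7}
  ]
}}

```text
clock: 18.18
position: [0.5591, 0.0415, 0.1949]
tool_rot: [-1.571, 0.0, 0.001]
force: [2.8, 0.1, -1.9]
grip_width: 0.0215
```

Emit:
{"op": "arm_command", "data": {
  "moves": [
    {"rx":0,"ry":0,"rz":0,"x":0,"y":0.02,"z":0,"gripper":-0.7},
    {"rx":0,"ry":0,"rz":0,"x":0,"y":0.02,"z":0,"gripper":-0.7}
  ]
}}

```text
clock: 18.35
position: [0.5591, 0.0415, 0.1948]
tool_rot: [-1.571, 0.0, 0.001]
force: [1.4, -1.1, -0.8]
grip_width: 0.0215
```

Emit:
{"op": "arm_command", "data": {
  "moves": [
    {"rx":0,"ry":0,"rz":0,"x":0,"y":0.02,"z":0,"gripper":-0.7},
    {"rx":0,"ry":0,"rz":0,"x":0,"y":0.02,"z":0,"gripper":-0.7}
  ]
}}

```text
clock: 18.52
position: [0.5591, 0.0415, 0.1947]
tool_rot: [-1.571, -0.0, 0.001]
force: [1.6, -1.9, 0.6]
grip_width: 0.0214
```

Emit:
{"op": "arm_command", "data": {
  "moves": [
    {"rx":0,"ry":0,"rz":0,"x":0,"y":0.02,"z":0,"gripper":-0.7},
    {"rx":0,"ry":0,"rz":0,"x":0,"y":0.02,"z":0,"gripper":-0.7}
  ]
}}

```text
clock: 18.68
position: [0.5591, 0.0415, 0.1945]
tool_rot: [-1.571, -0.0, 0.001]
force: [0.8, -2.2, 2.5]
grip_width: 0.0215
```

Emit:
{"op": "arm_command", "data": {
  "moves": [
    {"rx":0,"ry":0,"rz":0,"x":0,"y":0.02,"z":0,"gripper":-0.7},
    {"rx":0,"ry":0,"rz":0,"x":0,"y":0.02,"z":0,"gripper":-0.7}
  ]
}}

```text
clock: 18.85
position: [0.5592, 0.0414, 0.1942]
tool_rot: [-1.571, -0.0, 0.001]
force: [2.1, -0.7, 2.9]
grip_width: 0.0215
```

Emit:
{"op": "arm_command", "data": {
  "moves": [
    {"rx":0,"ry":0,"rz":0,"x":0,"y":0.02,"z":0,"gripper":-0.7},
    {"rx":0,"ry":0,"rz":0,"x":0,"y":0.02,"z":0,"gripper":-0.7}
  ]
}}

```text
clock: 19.02
position: [0.5592, 0.0415, 0.1941]
tool_rot: [-1.571, -0.0, 0.001]
force: [0.5, -1.3, 6.1]
grip_width: 0.0217
```

```bash
python3 w.py w14; python3 - <<'E'
from h import *
z=np.load("w14.npz"); W=cloud(z["d"],z["E"],z["f"],z["cx"],z["cy"]); save("pics/w14c.png",cv2.resize(z["p"][200:300,190:320],(780,600),interpolation=cv2.INTER_CUBIC))
print(np.median(W[258:270,245:260,2]),np.median(W[258:270,245:260,2])-z["T"][2,3], z["T"][:3,3],bot.observe()["force"])
E
```

```text
0.2055861682656296 0.011434498865568021 [0.55922382 0.04145496 0.19415167] [ 0.64825014 -2.00371917  2.19476457]
```

View pics/w14c.png

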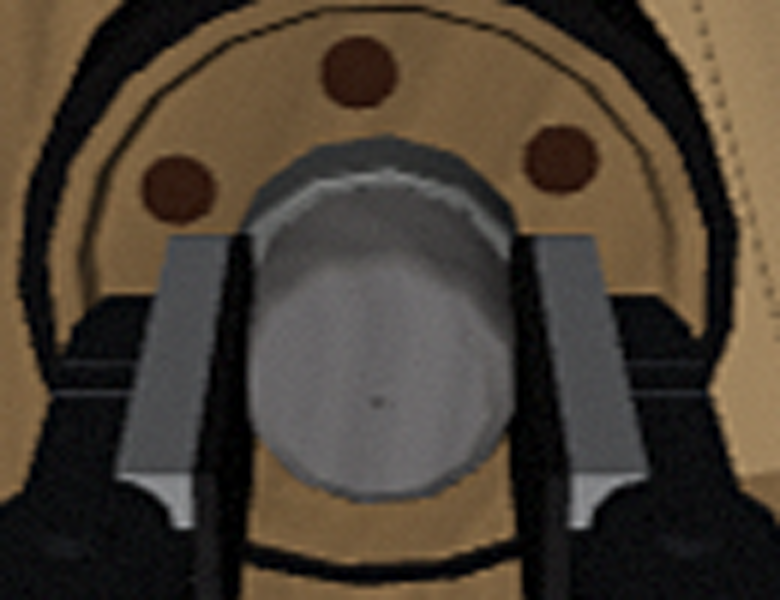

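Emit:
{"op": "arm_command", "data": {
  "moves": [
    {"rx":0,"ry":0,"rz":0,"x":0,"y":0.02,"z":0,"gripper":-0.7},
    {"rx":0,"ry":0,"rz":0,"x":0,"y":0.02,"z":0,"gripper":-0.7}
  ]
}}

```text
clock: 19.23
position: [0.5592, 0.0415, 0.1941]
tool_rot: [-1.571, -0.0, 0.001]
force: [0.4, -1.9, 5.8]
grip_width: 0.0216
```

Emit:
{"op": "arm_command", "data": {
  "moves": [
    {"rx":0,"ry":0,"rz":0,"x":0,"y":0,"z":0,"gripper":-0.7},
    {"rx":0,"ry":0,"rz":0,"x":0,"y":0,"z":0,"gripper":-0.7}
  ]
}}

```text
clock: 19.4
position: [0.5592, 0.0415, 0.1941]
tool_rot: [-1.571, -0.0, 0.001]
force: [-0.2, -1.9, 8.4]
grip_width: 0.0216
```

Emit:
{"op": "arm_command", "data": {
  "moves": [
    {"rx":0,"ry":0,"rz":0,"x":0,"y":0.02,"z":0,"gripper":-0.7},
    {"rx":0,"ry":0,"rz":0,"x":0,"y":0.02,"z":0,"gripper":-0.7}
  ]
}}

```text
clock: 19.57
position: [0.5593, 0.0415, 0.194]
tool_rot: [-1.571, -0.0, 0.001]
force: [-0.4, -2.8, 8.5]
grip_width: 0.0215
```

Emit:
{"op": "arm_command", "data": {
  "moves": [
    {"rx":0,"ry":0,"rz":0,"x":0,"y":0,"z":0,"gripper":-0.7}
  ]
}}

```text
clock: 19.65
position: [0.5593, 0.0415, 0.1941]
tool_rot: [-1.571, -0.001, 0.001]
force: [-1.2, -3.0, 10.6]
grip_width: 0.0216
```

Emit:
{"op": "arm_command", "data": {
  "moves": [
    {"rx":0,"ry":0,"rz":0,"x":0,"y":0,"z":0,"gripper":-0.7}
  ]
}}

```text
clock: 19.73
position: [0.5593, 0.0415, 0.194]
tool_rot: [-1.571, -0.0, 0.001]
force: [-0.9, -2.2, 9.1]
grip_width: 0.0213
```

Emit:
{"op": "arm_command", "data": {
  "moves": [
    {"rx":0,"ry":0,"rz":0,"x":0,"y":0.02,"z":0,"gripper":-0.7},
    {"rx":0,"ry":0,"rz":0,"x":0,"y":0.02,"z":0,"gripper":-0.7}
  ]
}}

```text
clock: 19.9
position: [0.5593, 0.0415, 0.194]
tool_rot: [-1.571, -0.001, 0.001]
force: [-1.5, -2.7, 13.7]
grip_width: 0.0216
```

Emit:
{"op": "arm_command", "data": {
  "moves": [
    {"rx":0,"ry":0,"rz":0,"x":0,"y":0.02,"z":0,"gripper":-0.7},
    {"rx":0,"ry":0,"rz":0,"x":0,"y":0.02,"z":0,"gripper":-0.7}
  ]
}}

```text
clock: 20.07
position: [0.5593, 0.0415, 0.194]
tool_rot: [-1.571, -0.001, 0.001]
force: [-3.5, -3.0, 15.9]
grip_width: 0.0215
```

Emit:
{"op": "arm_command", "data": {
  "moves": [
    {"rx":0,"ry":0,"rz":0,"x":0,"y":0,"z":0,"gripper":-0.7}
  ]
}}

```text
clock: 20.15
position: [0.5593, 0.0415, 0.194]
tool_rot: [-1.571, -0.001, 0.001]
force: [-3.7, -2.1, 16.0]
grip_width: 0.0214
```

Emit:
{"op": "arm_command", "data": {
  "moves": [
    {"rx":0,"ry":0,"rz":0,"x":0,"y":0,"z":0,"gripper":-0.7}
  ]
}}

```text
clock: 20.23
position: [0.5593, 0.0415, 0.194]
tool_rot: [-1.571, -0.001, 0.001]
force: [-2.9, -2.1, 16.5]
grip_width: 0.0215
```

Emit:
{"op": "arm_command", "data": {
  "moves": [
    {"rx":0,"ry":0,"rz":0,"x":0,"y":0.015,"z":0,"gripper":-0.7},
    {"rx":0,"ry":0,"rz":0,"x":0,"y":0.015,"z":0,"gripper":-0.7}
  ]
}}

```text
clock: 20.4
position: [0.5594, 0.0415, 0.1939]
tool_rot: [-1.571, -0.001, 0.001]
force: [-3.5, -2.2, 19.0]
grip_width: 0.0217
```

Emit:
{"op": "arm_command", "data": {
  "moves": [
    {"rx":0,"ry":0,"rz":0,"x":0,"y":0,"z":0,"gripper":-0.7},
    {"rx":0,"ry":0,"rz":0,"x":0,"y":0,"z":0,"gripper":-0.7}
  ]
}}

```text
clock: 20.57
position: [0.5594, 0.0415, 0.194]
tool_rot: [-1.571, -0.001, 0.001]
force: [-3.3, -3.1, 18.6]
grip_width: 0.0217
```

```bash
python3 w.py w15; python3 - <<'E'
from h import *
z=np.load("w15.npz"); W=cloud(z["d"],z["E"],z["f"],z["cx"],z["cy"])
print(np.median(W[258:270,245:260,2]),np.median(W[258:270,245:260,2])-z["T"][2,3], z["T"][:3,3],bot.observe()["force"])
p,d,E,f,cx,cy=grab("side"); save("pics/s15.png",cv2.resize(p[80:140,208:288],(800,600),interpolation=cv2.INTER_CUBIC)); print(bot.observe()["force"])
E
```

```text
0.2055452732773319 0.011614057092176694 [0.55934386 0.04150821 0.19393122] [-2.41748447 -3.19011843 17.51095826]
[-3.36033526 -2.5393115  18.2352521 ]
```

View pics/s15.png

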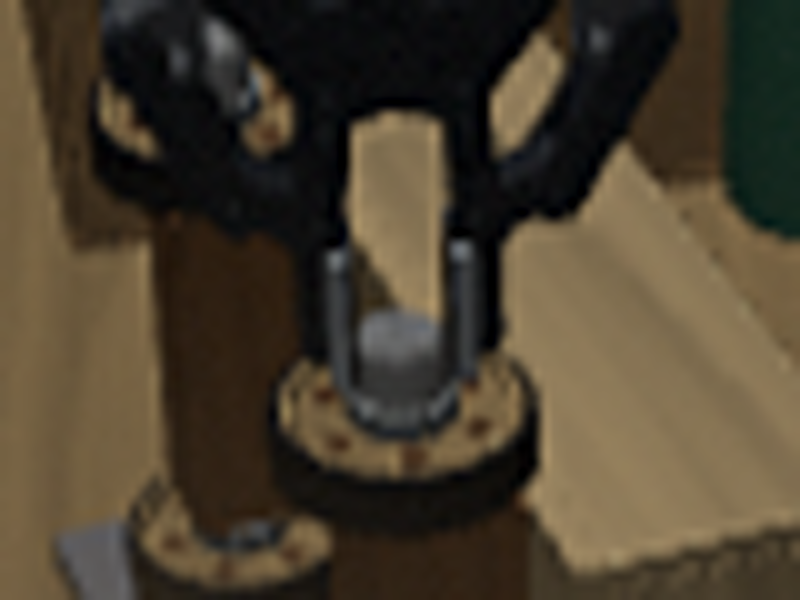

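```bash
python3 - <<'E'
from h import *
z=np.load("side10.npz"); Ei=np.linalg.inv(z["E"])
for P in [(.5602-.0125,.0398-.011,.1895),(.5602-.0125,.0398-.011,.194),(.5602+.0125,.0398-.011,.1895),(.5602+.0125,.0398-.011,.194),(.5602-.018,.0398-.011,.1895),(.5602-.018,.0398-.011,.194)]:
    c=np.array(P)@Ei[:3,:3].T+Ei[:3,3]; print(P,((c[0]/c[2]*z["f"]+z["cx"]-208+.5)*10).round(),((c[1]/c[2]*z["f"]+z["cy"]-80+.5)*10).round())
E
```

```text
(0.5477000000000001, 0.028800000000000003, 0.1895) 353.0 414.0
(0.5477000000000001, 0.028800000000000003, 0.194) 352.0 398.0
(0.5727, 0.028800000000000003, 0.1895) 458.0 408.0
(0.5727, 0.028800000000000003, 0.194) 457.0 392.0
(0.5422, 0.028800000000000003, 0.1895) 330.0 415.0
(0.5422, 0.028800000000000003, 0.194) 329.0 399.0
```

Emit:
{"op": "arm_command", "data": {
  "moves": [
    {"rx":0,"ry":0,"rz":0,"x":0,"y":0.01,"z":0,"gripper":-0.7},
    {"rx":0,"ry":0,"rz":0,"x":0,"y":0.01,"z":0,"gripper":-0.7},
    {"rx":0,"ry":0,"rz":0,"x":0,"y":0.01,"z":0,"gripper":-0.7}
  ]
}}

```text
clock: 20.92
position: [0.5594, 0.0415, 0.1939]
tool_rot: [-1.571, -0.001, 0.001]
force: [-3.7, -2.1, 19.1]
grip_width: 0.0214
```

Emit:
{"op": "arm_command", "data": {
  "moves": [
    {"rx":0,"ry":0,"rz":0,"x":0,"y":0,"z":0,"gripper":-0.7},
    {"rx":0,"ry":0,"rz":0,"x":0,"y":0,"z":0,"gripper":-0.7}
  ]
}}

```text
clock: 21.08
position: [0.5594, 0.0415, 0.1939]
tool_rot: [-1.571, -0.001, 0.001]
force: [-4.1, -2.6, 19.3]
grip_width: 0.0213
```

Emit:
{"op": "arm_command", "data": {
  "moves": [
    {"rx":0,"ry":0,"rz":0,"x":0,"y":-0.05,"z":0,"gripper":-0.2},
    {"rx":0,"ry":0,"rz":0,"x":0,"y":-0.05,"z":0,"gripper":0.0},
    {"rx":0,"ry":0,"rz":0,"x":0,"y":-0.05,"z":0,"gripper":0.0}
  ]
}}

```text
clock: 21.33
position: [0.5589, 0.0416, 0.1932]
tool_rot: [-1.571, 0.001, 0.001]
force: [0.8, 0.5, -0.3]
grip_width: 0.043
```

Emit:
{"op": "arm_command", "data": {
  "moves": [
    {"rx":0,"ry":0,"rz":0,"x":0,"y":-1,"z":0,"gripper":0},
    {"rx":0,"ry":0,"rz":0,"x":0,"y":-3,"z":0,"gripper":0},
    {"rx":0,"ry":0,"rz":0,"x":0,"y":-6,"z":0,"gripper":0},
    {"rx":0,"ry":0,"rz":0,"x":0,"y":-6,"z":-3,"gripper":0},
    {"rx":0,"ry":0,"rz":0,"x":0,"y":-6,"z":-6,"gripper":0}
  ]
}}

```text
clock: 21.75
position: [0.5598, -0.0176, 0.2557]
tool_rot: [-1.57, -0.003, 0.004]
force: [1.0, -0.8, -0.7]
grip_width: 0.0426
```

Emit:
{"op": "arm_command", "data": {
  "moves": [
    {"rx":0,"ry":0,"rz":0,"x":0,"y":0,"z":-2,"gripper":0},
    {"rx":0,"ry":0,"rz":0,"x":0,"y":0,"z":-2,"gripper":0},
    {"rx":0,"ry":0,"rz":0,"x":0,"y":0,"z":-2,"gripper":0},
    {"rx":0,"ry":0,"rz":0,"x":0,"y":0,"z":-2,"gripper":0}
  ]
}}

```text
clock: 22.08
position: [0.5592, -0.0378, 0.2538]
tool_rot: [-1.57, -0.0, 0.001]
force: [1.8, 0.5, -0.3]
grip_width: 0.0427
```

```bash
python3 w.py w16; python3 - <<'E'
from h import *
z=np.load("w16.npz"); W=cloud(z["d"],z["E"],z["f"],z["cx"],z["cy"])
for lo,hi in [(.2025,.212),(.187,.193),(.183,.187)]:
    b=(W[...,2]>lo)&(W[...,2]<hi)&(abs(W[...,0]-.559)<.04)&(abs(W[...,1]-.041)<.04)
    print(b.sum(),np.median(W[b],0),(W[b].min(0)+W[b].max(0))/2,np.ptp(W[b],0))
p,d,E,f,cx,cy=grab("side"); save("pics/s16.png",cv2.resize(p[80:140,208:288],(800,600),interpolation=cv2.INTER_CUBIC))
save("pics/s16f.png",p)
E
python3 go.py .559 .0413 .22 0
```

```text
1180 [0.55836475 0.04118881 0.20531571] [0.55786702 0.04088995 0.20508861] [0.02232111 0.02245917 0.005106  ]
311 [0.55592867 0.03837008 0.18933422] [0.55872649 0.04022878 0.18911994] [0.05757772 0.05993152 0.00423903]
4387 [0.55788472 0.04379423 0.1847781 ] [0.55799168 0.04023551 0.1849999 ] [0.06534801 0.06534222 0.00399953]
shift cm [-0.01  3.37  7.87] rot [-0.0005  0.0024  0.0001] dist 0.086
22.18 [ 0.63 -0.16  0.18] [ 0.5592 -0.0374  0.2537] [-1.5703e+00 -1.0000e-04  2.4000e-03]
```

View pics/s16.png

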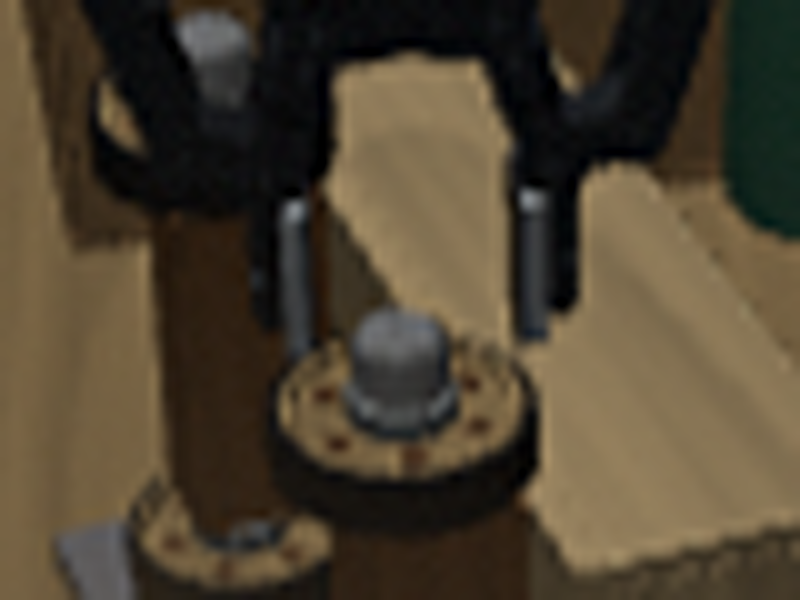

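View pics/w16.png

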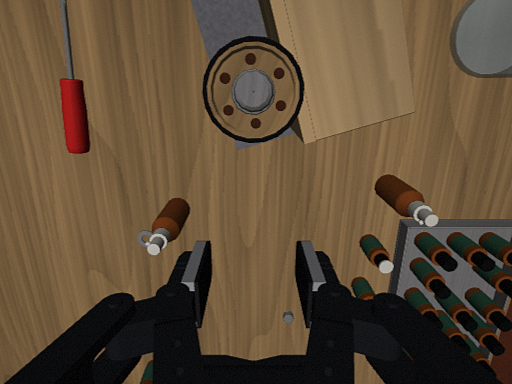

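```bash
python3 - <<'E'
from h import *
s=bot.observe(); print(s["clock"],np.round(s["qd"],3),np.round(s["force"],1))
print(bot.job_done())
E
```

```text
22.1833 [-0.002  0.002  0.003  0.001  0.001 -0.001  0.004] [ 0.6 -0.2  0.2]
the job is handed in; nothing more can be done
None
```

The wheel is on the bare axle and the larger cap is pressed home on it; I handed the job in at 22.2 s. The hand-in gives no verdict, so all of this rests on my own checks.

- **Wheel:** I slid it down the axle until its hub met the washer, with about 16 N of push at contact. The last depth image puts the hub's top face at z ≈ 0.1895 m, which matches the hub sitting on the washer.
- **Cap:** I centred it using the wrist and side cameras and lowered it in steps of 0.2 to 0.5 mm. When the force rose stiffly I pushed on, and it held at 18 to 19 N for about half a second (highest reading 19.3 N). I went above the suggested 15 N because the teeth might have carried part of the load.
- **After release:** The cap stayed level, with its top at z ≈ 0.2053 to 0.2055 m. That puts its rim within about 0.5 mm of the hub. Its centre is within about 1 mm of the axle.
- **Surroundings:** The bottles and small cap that show in the last wrist and side images stand where they were. I checked this by eye, not by measuring, and dropper (the one near the wheel's starting spot) is not clearly in view. The gripper is clear of everything.

**Disagreement:** I never felt the expected 8 to 12 N bite of the teeth, nor the 5 to 8 N while sliding on. The vertical force stayed near zero, with 1 to 3 N sideways, until the rim reached the hub. The cap's seating is therefore confirmed by the images and the final stiff rise, not by the bite.

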